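# Strip a controller board stack for inspection

### The job

Take the unscrewed controller stack apart from the top down, one part at a time, without shifting what is still stacked, and set each part down in the middle of its own place: the heat sink in the round steel dish, the green processor board on the white inspection plate, the blue interface board in the black antistatic tray and the faulty tan power board in the red rework tray. All parts stay right way up, the boards on their standoffs with their long side along the long side of the plate or tray; do not drop anything, and leave the solvent bottle and the screw cup where they are.

Things in the scene. Friction and masses are not known exactly. Their poses are not given: they have to be found in the camera images.
- heat_sink: Silver finned aluminium heat sink, 44 (x) x 40 (y) x 24 mm, 70 g, loose on top of the stack. Origin: centre of its underside, z up; fins run along x, flat sides face +-y. The black header shrouds of the green board below stand 3 mm beside those sides and reach 7 mm above its underside: grip above them.
- processor_board: Green circuit board, 72 (x) x 56 (y) x 32 mm, 60 g, second from the top. Origin: centre of its underside (standoff feet); x along its length, z up. Brass standoffs 0-20 mm up, board 20-22, black header shrouds 22-32, flush with the long edges, 50 mm long, centred: grip there, across the 56 mm. Stands loose 22 mm above the blue board's origin, whose shrouds end 10 mm above these feet.
- interface_board: Blue circuit board with silver ports at its ends, 96 (x) x 56 (y) x 34 mm, 70 g, third from the top. Origin: centre of its underside (standoff feet); x along its length, z up. Brass standoffs 0-20 mm up, board 20-22, black header shrouds 22-32, flush with the long edges, 56 mm long, centred: grip there, across the 56 mm. Stands loose 22 mm above the tan board's origin.
- power_board: Tan circuit board, orange terminal block at each end, 120 (x) x 56 (y) x 36 mm, 110 g, lowest of the stack. Origin: centre of its underside (standoff feet); x along its length, z up. Brass standoffs 0-20 mm up, board 20-22, black header shrouds 22-32, flush with the long edges, 60 mm long, centred: grip there, across the 56 mm. Stands loose on a fixed grey base plate, 150 x 84 x 10 mm.
- steel_dish: Fixed round dish of bright steel, 144 mm across the rim, 16 mm high; flat floor 114 mm across, 3 mm above the origin. Origin: centre of its underside, z up.
- inspection_plate: Fixed white plate 124 (x) x 96 (y) mm on a small scissor lab jack. Origin: centre of the jack's underside on the table, z up; the plate's top is 70 mm above it, flat, without rim.
- esd_tray: Fixed black antistatic tray 150 (x) x 126 (y) x 15 mm high, walls 4 mm, floor 4 mm thick. Origin: centre of its underside, x along its long side, z up.
- rework_tray: Fixed red plastic tray 164 (x) x 126 (y) x 15 mm high, walls 4 mm, floor 4 mm thick. Origin: centre of its underside, x along its long side, z up.
- solvent_bottle: White bottle with a blue cap, 48 mm across, 110 mm high, standing; bystander, to be left alone. Origin: centre of its underside.
- screw_cup: Small open yellow cup with screws in it, 60 mm across, 26 mm high; bystander, to be left alone. Origin: centre of its underside.
Mind the look-alikes: they are no part of the job. Leave any turquoise look-alike of the power_board alone.

How it is judged:
By the outcome, as a careful person would: the job done as asked, in the order asked, and still so for the second after the job is handed in, with the robot touching nothing.
It also fails if it takes over 104 s, if anything falls off the work surface, if the arm or the gripper's body presses on something with over 40 N, if the wrist force passes 120 N, or if a joint passes its speed limit or range.

### The arm

A 7-joint arm with a two-finger parallel gripper is mounted at the origin on the work surface. World frame = base frame: x ahead of the robot, y to its left, z up, the work surface at z = 0. Lengths are in m, angles in degrees, forces in N, time in s.
With the tool pointing down it reaches from about 0.425 to 0.975 m from the base axis. Payload 16.7 kg.
Tool frame: the origin (TCP) lies midway between the tips of the shut fingers; the grasp point (between the pads) lies 19 mm behind it (grip_depth is the distance from the TCP to the grasp point, in m); z points along the fingers, y is the line along which they close (so a half turn about z gives the same grasp; the last joint's range is limited). The gripper opens to 85 mm and grips with 20 to 120 N. Pads are 22 mm wide; open, the fingers measure 114 mm over their backs; the gripper's body (76 mm by 85 mm) begins 54 mm behind the grasp point. The pads swing forward as they close: fully open they stand 13 mm farther back than shut.
Start: joints at [-80.701, 24.414, 4.234, 92.017, -1.954, 63.644, -3.845], TCP at [0.207, 0.642, 0.231] pointing down, gripper open.
Joint ranges: [-163.25, 163.25], [-28.42, 122.38], [-70.27, 78.77], [12.13, 141.07], [-58.53, 238.53], [9.26, 117.41], [-156.51, 156.51]. Speed limits (degrees/s): [108.29, 108.29, 136.94, 136.94, 172.46, 172.46, 172.46].

### API

Orientations are given as a 3x3 rotation matrix whose columns are the frame's x, y, z axes.
In Python, from plant import * gives the robot as it stands. The module is installed in compiled form; this text tells all that it offers.
- The arm moves only by the tool carry_out, never from a script. Its argument "deltas" is a list of rows, each a list of 7 numbers: the shift along the tool's x, y, z in units of 0.5 m (1.0 is 0.5 m), then the turn, a rotation vector about the tool's x, y, z in units of 90 degrees (1.0 is 90 degrees), then the opening, from 0 (shut) to 1 (fully open). A call has 1 to 5 rows; each row shifts and turns the commanded pose from where the row before left it, along the tool's axes as they then stand; what a row does not reach is not made up. A row lasts 1/10 s, in which the tool goes at most 50 mm and 8.59 degrees, less where a joint would pass 70% of its speed; a pose out of reach is approached as far as the arm can. A call with a number of a shift or a turn outside -1 to 1 is refused whole. A call with a gripper value outside its range is refused whole. The fingers move at their own pace and stop on an object; "grip_force" is the grip in N (left out, the last holds). Time passes only in rows, so rows that do not move let the fingers close. It gives the time, the measured TCP pose, the force, the opening and the grip force at its end, in the units of the state.
- get_state(): the state, without advancing time (a new reading comes with each control period).
- capture(name): name is "scene" or "top" or "wrist"; returns a dict with "img" (480x640x3 uint8, red, green, blue), "fx", "fy", "cx", "cy" (pixels), "R" (3x3) and "t" (3): a world point X has camera coordinates R X + t. Camera axes: x right, y down, z forward; pixel columns grow to the right and rows downward; lengths in m; the calibration is good to about 2 mm. A picture is of the moment at which its call begins. There is no depth.
- close_job(): hands the job in; it is judged then, once.
Trained networks look in a picture, given as the dict that the camera call returned (one of the last four; its "shot" number tells which), for a name from the list of things; names that differ only in an ending like _2 or _b are one class to them, and where a whole thing is asked for, a point or a joint stands for the part that bears it (a point fixed in the world has none). Each returns a list of dicts, best first, with "conf" (0 to 1); they miss things now and then, are a little off and sometimes report something else, mostly with a low value. They report only what shows in the picture. A call takes as long as a camera call. They do not tell look-alikes from the thing itself.
- silhouettes(picture, thing): "region" (480x640 bool, what is visible of it) and "centre" ([column, row] in pixels, amid what is visible of it).
- landmark_of(picture, thing): "centre" ([column, row] in pixels: a listed point, or the origin of a listed thing).
The state is a dict: "clock": time; "q": joint angles; "joint_velocities": joint speeds; "effort": joint torques, N m; "ee_pos": TCP position; "tool_rot": TCP orientation; "force": force on the tool from outside, world axes, zero at the start; "torque": the same for the moment, N m; "gripper_width": finger opening in m; "finger_force": force on a finger pad.
Only numpy, scipy, OpenCV 4.12 (cv2) and the standard library are available. Lean on these libraries where they do the work, as an engineer would, in place of code of your own. Each camera call takes 0.05 s, during which the arm holds its last target. There are 200 camera calls.

## Working session

There is one attempt and no reset: what is moved stays moved. The work goes in short steps, Python scripts to look and compute and a tool call to move; the robot and the scene stay as the last step left them, time stands still between calls to the robot, and variables do not carry over. Pictures are saved under pics/ and viewed, at most 14 in all, crops included, and the job is handed in when it is done.

Besides the shell and the picture viewer there is one more tool, called after "Call:" as name(argument=value, ...), one argument or row to a line, values as JSON. carry_out: Moves the arm, as the interface text tells. Shifts and turns lie within -1 to 1; 1 stands for 0.5 m of shift or 90 degrees of turn. Its arguments: {"type":"object","properties":{"deltas":{"type":"array","items":{"type":"array","items":{"type":"number","minimum":-1,"maximum":1}}},"grip_force":{"type":"number"}},"required":["deltas"]}

```bash
mkdir -p pics
cat > h.py <<'E'
from plant import *
import numpy as np, cv2
def save(p,n): cv2.imwrite('pics/'+n,cv2.cvtColor(p['img'],cv2.COLOR_RGB2BGR))
def ray(p,uv):
    R=np.array(p['R']);t=np.array(p['t']);o=-R.T@t
    d=R.T@np.array([(uv[0]-p['cx'])/p['fx'],(uv[1]-p['cy'])/p['fy'],1]);return o,d/np.linalg.norm(d)
def onz(p,uv,z):
    o,d=ray(p,uv);return o+d*(z-o[2])/d[2]
def tri(rs):
    A=0;b=0
    for o,d in rs:
        M=np.eye(3)-np.outer(d,d);A=A+M;b=b+M@o
    X=np.linalg.solve(A,b);return X,[float(np.linalg.norm((np.eye(3)-np.outer(d,d))@(X-o))) for o,d in rs]
def proj(p,X):
    c=np.array(p['R'])@np.array(X)+np.array(p['t']);return np.array([p['fx']*c[0]/c[2]+p['cx'],p['fy']*c[1]/c[2]+p['cy']])
E
python3 - <<'E'
from h import *
np.set_printoptions(precision=4,suppress=True)
s=get_state();print(s['clock'],s['ee_pos'],s['tool_rot'],s['gripper_width'])
P={n:capture(n) for n in('scene','top','wrist')}
for n,p in P.items():
    save(p,n+'0.png');o,d=ray(p,(320,240));print(n,p['fx'],o,d)
T=['heat_sink','processor_board','interface_board','power_board','steel_dish','inspection_plate','esd_tray','rework_tray','solvent_bottle','screw_cup']
for t in T:
    for n in('scene','top'):
        print(t,n,[(np.round(r['centre'],1).tolist(),round(r['conf'],2)) for r in landmark_of(P[n],t)[:3]])
E
```

```text
0.0 [0.207  0.642  0.2306] [[-0.9518  0.3068 -0.0003]
 [ 0.3068  0.9518 -0.0013]
 [-0.0001 -0.0014 -1.    ]] 0.08553133851730786
scene 471.4334742860788 [ 1.1342 -0.55    0.6228] [-0.679   0.4851 -0.551 ]
top 467.72284779272394 [ 0.3682 -0.0816  1.1362] [ 0.083   0.0038 -0.9965]
wrist 360.42593902828935 [0.1348 0.6656 0.372 ] [ 0.2862 -0.0883 -0.9541]
heat_sink scene [([178.4, 273.2], 0.69)]
heat_sink top [([445.5, 257.6], 0.83)]
processor_board scene [([177.0, 283.4], 0.79)]
processor_board top [([440.8, 262.8], 0.95)]
interface_board scene [([182.6, 293.6], 0.58)]
interface_board top [([442.1, 258.9], 0.66)]
power_board scene [([255.3, 286.4], 0.94), ([180.5, 301.3], 0.81), ([113.8, 360.4], 0.69)]
power_board top [([378.2, 247.1], 0.8), ([463.3, 335.9], 0.76), ([438.5, 263.9], 0.69)]
steel_dish scene [([316.2, 329.2], 0.96), ([203.5, 411.2], 0.46)]
steel_dish top [([361.6, 180.7], 0.91)]
inspection_plate scene [([449.8, 261.5], 0.82), ([336.1, 251.4], 0.45)]
inspection_plate top [([215.9, 178.4], 0.72)]
esd_tray scene [([428.9, 200.2], 0.69)]
esd_tray top [([141.6, 274.1], 0.82), ([440.9, 260.3], 0.74)]
rework_tray scene [([336.0, 251.0], 0.81)]
rework_tray top [([289.0, 252.1], 0.91)]
solvent_bottle scene [([434.0, 312.6], 0.9)]
solvent_bottle top [([280.1, 147.1], 0.87), ([460.8, 164.0], 0.19)]
screw_cup scene [([203.3, 409.8], 0.82), ([445.9, 260.0], 0.36)]
screw_cup top [([459.6, 162.2], 0.57)]
```

View pics/scene0.png

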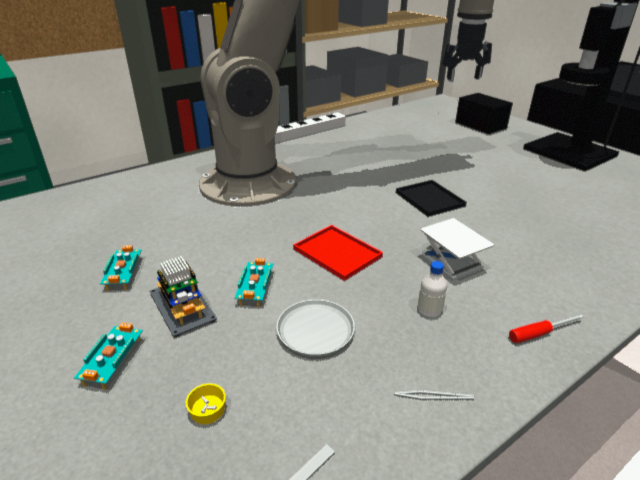

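View pics/top0.png

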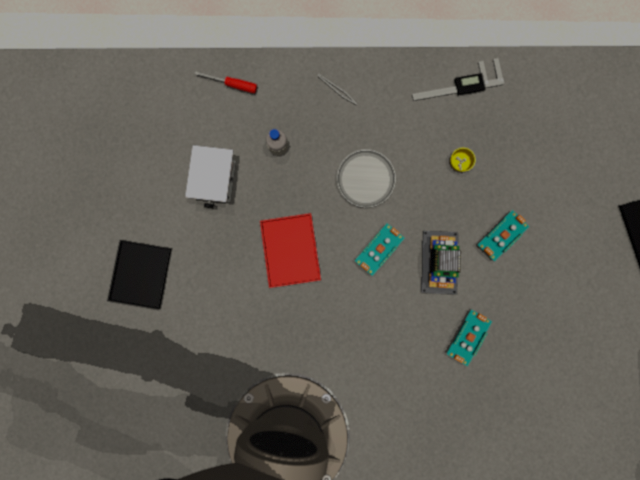

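The scene view shows the stack at (180,290), red tray (337,251), black tray (430,197), white plate (456,240), dish (316,328), three turquoise look-alikes, the bottle (432,295) and the cup (206,403). In the top view the stack is at (443,262), red tray (291,250), black tray (140,274), plate (210,175) and dish (366,178).

```bash
cat > m.py <<'E'
from h import *
np.set_printoptions(precision=4,suppress=True)
P={n:capture(n) for n in('scene','top')}
pick={'steel_dish':((316,328),(366,178)),'inspection_plate':((456,240),(210,175)),'esd_tray':((430,197),(140,274)),'rework_tray':((337,251),(291,250)),'solvent_bottle':((432,295),(276,140)),'screw_cup':((206,403),(462,160)),'heat_sink':((178,268),(446,260)),'processor_board':((178,280),(446,260)),'interface_board':((182,290),(443,260)),'power_board':((182,300),(443,263))}
ZT={'steel_dish':.016,'inspection_plate':.07,'esd_tray':.015,'rework_tray':.015}
for t,g in pick.items():
    rs=[];l=[]
    for n,q in zip(('scene','top'),g):
        c=[r for r in landmark_of(P[n],t) if np.linalg.norm(np.array(r['centre'])-q)<30]
        if c: rs.append(ray(P[n],c[0]['centre']));l.append(c[0]['centre'])
    if len(rs)==2: print(t,'tri',*tri(rs))
    s=[r for r in silhouettes(P['top'],t) if np.linalg.norm(np.array(r['centre'])-g[1])<30]
    if s:
        m=s[0]['region'].astype(np.uint8)
        cs=max(cv2.findContours(m,0,2)[0],key=cv2.contourArea)
        z=ZT.get(t,.09)
        W=np.array([onz(P['top'],c[0],z)[:2] for c in cs]).astype(np.float32)*1000
        r=cv2.minAreaRect(W);print('   rect mm',np.round(r[0],1),np.round(r[1],1),round(r[2],1),s[0]['conf'])
for n,(a,b,c,d) in {'scene':(130,230,240,350),'top':(400,210,490,310)}.items():
    cv2.imwrite(f'pics/{n}_z.png',cv2.resize(cv2.cvtColor(P[n]['img'][b:d,a:c],4),None,fx=5,fy=5,interpolation=2))
E
python3 m.py; python3 -c "
import cv2,numpy as np
a=cv2.imread('pics/scene_z.png');b=cv2.imread('pics/top_z.png');a=cv2.resize(a,(400,436));b=cv2.resize(b,(392,436));cv2.imwrite('pics/z.png',np.hstack([a,b]))"
```

```text
steel_dish tri [ 0.6113 -0.1839 -0.0024] [0.0022132155215410713, 0.002213215521541192]
inspection_plate tri [0.6103 0.1718 0.0095] [0.0012908273081961121, 0.0012908273081960627]
   rect mm [602.5 176. ] [108.3 143.1] 84.5 0.71
esd_tray tri [0.3809 0.3649 0.0006] [0.0012012024671583875, 0.0012012024671584096]
   rect mm [377.8 354.7] [132.8 150.6] 81.0 0.91
rework_tray tri [ 0.4357 -0.0065  0.006 ] [0.0010982353930082715, 0.00109823539300822]
   rect mm [438.  -5.] [165.6 129. ] 9.0 0.89
solvent_bottle tri [0.6995 0.0306 0.0089] [0.0006717263600749828, 0.0006717263600747553]
   rect mm [678.4  20. ] [61.2 48.1] 0.7 0.97
screw_cup tri [ 0.6537 -0.4205  0.0018] [0.00191932654760579, 0.0019193265476056735]
heat_sink tri [ 0.4112 -0.3603  0.0836] [0.00017622289447531353, 0.00017622289447541447]
   rect mm [ 409.7 -365.1] [42.3 45.2] 0.1 0.61
processor_board tri [ 0.4035 -0.3592  0.0548] [0.00233250201669458, 0.002332502016694587]
   rect mm [ 407.7 -360.5] [57.6 73.4] 88.8 0.85
interface_board tri [ 0.4136 -0.362   0.0398] [0.001867748927777447, 0.0018677489277773398]
   rect mm [ 367.7 -351.8] [51.  12.4] 86.3 0.82
power_board tri [ 0.4056 -0.3633  0.0154] [0.000197784009511666, 0.00019778400951157613]
   rect mm [ 355.4 -346.7] [47.3 11. ] 82.0 0.84
```

View pics/z.png

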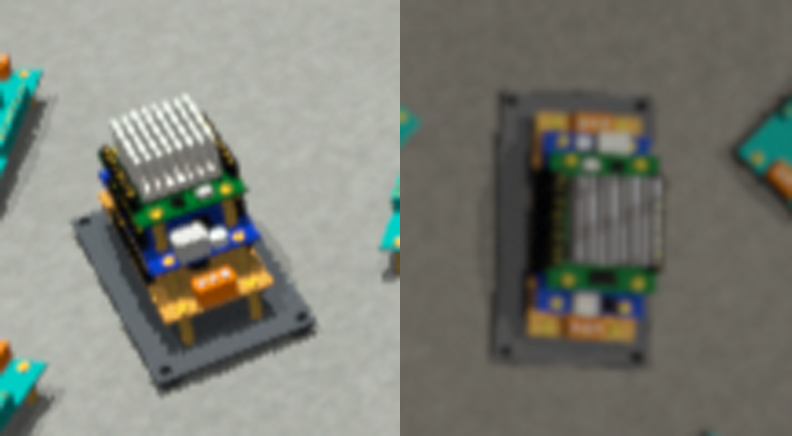

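The crops show the complete stack with its long side nearly along world x: silver sink over green, blue and tan boards on the grey plate. Next I'll write the row planner and move off, looking at the trays on the way.

```bash
cat > pl.py <<'E'
from h import *
import sys,json
from scipy.spatial.transform import Rotation as Ro
def Rd(yaw):  # tool down, y axis at angle yaw (deg)
    a=np.radians(yaw);y=np.array([np.cos(a),np.sin(a),0]);z=np.array([0,0,-1.]);return np.c_[np.cross(y,z),y,z]
def plan(wps,grip,smax=48,rmax=8.4,p=None,R=None):
    """wps: (x,y,z,yaw[,smax mm per row]) ; prints rows in tool axes, rounded"""
    s=get_state();p=np.array(s['ee_pos']) if p is None else np.array(p);R=np.array(s['tool_rot']) if R is None else R
    rows=[]
    for w in wps:
        P1=np.array(w[:3]);R1=Rd(w[3]);sm=w[4] if len(w)>4 else smax
        p0=p.copy();R0=R.copy();rv=Ro.from_matrix(R0.T@R1).as_rotvec();
        n=max(1,int(np.ceil(max(np.linalg.norm(P1-p0)*1000/sm,np.degrees(np.linalg.norm(rv))/rmax))))
        for i in range(1,n+1):
            d=np.round(R.T@(p0+(P1-p0)*i/n-p)/.5,3)
            Rt=R0@Ro.from_rotvec(rv*i/n).as_matrix()
            r=np.round(Ro.from_matrix(R.T@Rt).as_rotvec()/(np.pi/2),3)
            rows.append([*d.tolist(),*r.tolist(),grip]);p=p+R@d*.5;R=R@Ro.from_rotvec(r*np.pi/2).as_matrix()
    for i in range(0,len(rows),5): print(json.dumps(rows[i:i+5]).replace(' ','').replace('-0.0,','0,').replace('0.0,','0,'))
    print('end',np.round(p,4),'yaw',np.round(np.degrees(np.arctan2(R[1,1],R[0,1])),2))
    return p,R
E
python3 -c "
from pl import *
plan([(.47,.27,.32,10)],1)"
```

```text
[[-0.073,-0.055,-0.018,0,0,0.069,1],[-0.078,-0.046,-0.017,0,0,0.069,1],[-0.083,-0.038,-0.018,0,0,0.069,1],[-0.087,-0.029,-0.018,0,0,0.069,1],[-0.089,-0.019,-0.018,0,0,0.069,1]]
[[-0.091,-0.009,-0.017,0,0,0.069,1],[-0.091,0,-0.018,0,0,0.069,1],[-0.09,0.011,-0.018,0,0,0.069,1],[-0.089,0.02,-0.018,0,0,0.069,1],[-0.087,0.03,-0.017,0,0,0.069,1]]
end [0.4702 0.2698 0.3198] yaw 10.04
```

Call:
carry_out(
  deltas=[
    [-0.073,-0.055,-0.018,0,0,0.069,1],
    [-0.078,-0.046,-0.017,0,0,0.069,1],
    [-0.083,-0.038,-0.018,0,0,0.069,1],
    [-0.087,-0.029,-0.018,0,0,0.069,1],
    [-0.089,-0.019,-0.018,0,0,0.069,1],
  ],
)

```text
clock: 3.25
ee_pos: [0.3393, 0.4545, 0.2763]
tool_rot: [[-0.654, 0.757, -0.0], [0.757, 0.654, 0.0], [0.0, 0.0, -1.0]]
force: [0.7, 0.8, -0.0]
gripper_width: 0.0857
finger_force: 0.0
```

Call:
carry_out(
  deltas=[
    [-0.091,-0.009,-0.017,0,0,0.069,1],
    [-0.091,0,-0.018,0,0,0.069,1],
    [-0.09,0.011,-0.018,0,0,0.069,1],
    [-0.089,0.02,-0.018,0,0,0.069,1],
    [-0.087,0.03,-0.017,0,0,0.069,1],
  ],
)

```text
clock: 3.75
ee_pos: [0.471, 0.2681, 0.3205]
tool_rot: [[-0.17, 0.985, 0.0], [0.985, 0.17, 0.001], [0.001, 0.0, -1.0]]
force: [1.1, 0.6, 1.0]
gripper_width: 0.0854
finger_force: 0.0
```

Run:
```python
from pl import *
import pickle
s=get_state();print(s['clock'],np.round(s['ee_pos'],4),np.round(s['q'],1))
w=capture('wrist');pickle.dump(w,open('w1.pkl','wb'));save(w,'w1.png')
for t in('esd_tray','inspection_plate','rework_tray','steel_dish'):
    for r in landmark_of(w,t)[:2]: print(t,np.round(r['centre'],1),r['conf'],onz(w,r['centre'],0))
    for r in silhouettes(w,t)[:1]:
        z={'inspection_plate':.07}.get(t,.015)
        cs=max(cv2.findContours(r['region'].astype(np.uint8),0,2)[0],key=cv2.contourArea)
        q=cv2.minAreaRect(np.array([onz(w,c[0],z)[:2] for c in cs]).astype(np.float32)*1000);print('  ',np.round(q[0],1),np.round(q[1],1),round(q[2],1))
plan([(.54,.0,.30,-60),(.46,-.28,.26,-90),(.407,-.361,.24,-90)],1)
```

```text
3.75 [0.471  0.2681 0.3205] [-59.7   7.7  26.2 103.9  -3.7  69.1 -22.7]
esd_tray [255.3 101. ] 0.89 [0.37914113 0.35939271 0.        ]
   [378.6 359.4] [127.2 151.5] 80.7
inspection_plate [411.1 268.2] 0.98 [0.61627096 0.18173319 0.        ]
   [600.7 189.1] [106.1 146.2] 83.5
rework_tray [263.9 358.9] 0.56 [0.43501252 0.00260087 0.        ]
   [435.9   0.9] [163.4 136.9] 8.6
[[-0.062,0.005,0.004,0,0,0.087,1],[-0.061,0.013,0.005,0,0,0.086,1],[-0.058,0.021,0.004,0,0,0.087,1],[-0.055,0.029,0.004,0,0,0.086,1],[-0.051,0.036,0.005,0,0,0.087,1]]
[[-0.045,0.043,0.004,0,0,0.087,1],[-0.039,0.048,0.005,0,0,0.086,1],[-0.032,0.054,0.004,0,0,0.087,1],[-0.024,0.057,0.004,0,0,0.086,1],[-0.06,0.058,0.011,0,0,0.048,1]]
[[-0.055,0.062,0.012,0,0,0.047,1],[-0.051,0.066,0.011,0,0,0.048,1],[-0.045,0.07,0.012,0,0,0.048,1],[-0.04,0.072,0.011,0,0,0.047,1],[-0.035,0.076,0.012,0,0,0.048,1]]
[[-0.029,0.078,0.011,0,0,0.048,1],[-0.035,0.054,0.014,0,0,0,1],[-0.035,0.054,0.013,0,0,0,1],[-0.036,0.054,0.014,0,0,0,1]]
end [ 0.4069 -0.3609  0.2398] yaw -90.02
```

View pics/w1.png

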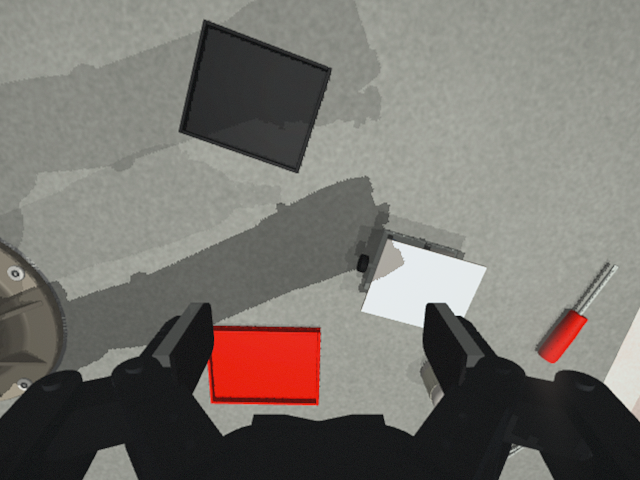

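The wrist view shows the black tray (255,97), the white plate with corners (391,238) and (487,266) near (424,284), and the red tray (264,365) partly behind the fingers. These agree with the top-view estimates, so I'm moving on to the stack.

Call:
carry_out(
  deltas=[
    [-0.062,0.005,0.004,0,0,0.087,1],
    [-0.061,0.013,0.005,0,0,0.086,1],
    [-0.058,0.021,0.004,0,0,0.087,1],
    [-0.055,0.029,0.004,0,0,0.086,1],
    [-0.051,0.036,0.005,0,0,0.087,1],
  ],
)

```text
clock: 4.7
ee_pos: [0.5087, 0.1188, 0.3087]
tool_rot: [[0.487, 0.873, -0.0], [0.873, -0.487, 0.0], [0.0, -0.0, -1.0]]
force: [0.2, 0.5, -0.2]
gripper_width: 0.0854
finger_force: 0.0
```

Call:
carry_out(
  deltas=[
    [-0.045,0.043,0.004,0,0,0.087,1],
    [-0.039,0.048,0.005,0,0,0.086,1],
    [-0.032,0.054,0.004,0,0,0.087,1],
    [-0.024,0.057,0.004,0,0,0.086,1],
    [-0.06,0.058,0.011,0,0,0.048,1],
  ],
)

```text
clock: 5.2
ee_pos: [0.5302, -0.0405, 0.2947]
tool_rot: [[0.903, 0.43, 0.001], [0.43, -0.903, -0.001], [0.0, 0.001, -1.0]]
force: [0.6, -1.3, -0.4]
gripper_width: 0.0852
finger_force: 0.0
```

Call:
carry_out(
  deltas=[
    [-0.055,0.062,0.012,0,0,0.047,1],
    [-0.051,0.066,0.011,0,0,0.048,1],
    [-0.045,0.07,0.012,0,0,0.048,1],
    [-0.04,0.072,0.011,0,0,0.047,1],
    [-0.035,0.076,0.012,0,0,0.048,1],
  ],
)

```text
clock: 5.7
ee_pos: [0.4708, -0.2414, 0.2657]
tool_rot: [[0.997, 0.072, 0.0], [0.072, -0.997, 0.0], [0.001, -0.0, -1.0]]
force: [1.2, 1.2, 1.5]
gripper_width: 0.085
finger_force: 0.0
```

Call:
carry_out(
  deltas=[
    [-0.029,0.078,0.011,0,0,0.048,1],
    [-0.035,0.054,0.014,0,0,0,1],
    [-0.035,0.054,0.013,0,0,0,1],
    [-0.036,0.054,0.014,0,0,0,1],
    [0,0,0,0,0,0,1],
  ],
)

```text
clock: 6.2
ee_pos: [0.4034, -0.3642, 0.2393]
tool_rot: [[1.0, -0.006, -0.001], [-0.006, -1.0, -0.001], [-0.001, 0.001, -1.0]]
force: [-0.3, 0.7, 0.1]
gripper_width: 0.0858
finger_force: 0.0
```

Run:
```python
from pl import *
import pickle
s=get_state();print(s['clock'],np.round(s['ee_pos'],4),np.round(s['q'],1),s['force'])
w=capture('wrist');pickle.dump(w,open('w2.pkl','wb'));save(w,'w2.png')
t=capture('top');pickle.dump(t,open('t2.pkl','wb'))
for n in('heat_sink','processor_board','interface_board','power_board'):
    for r in landmark_of(w,n)[:2]: print(n,np.round(r['centre'],1),round(r['conf'],2),onz(w,r['centre'],{'heat_sink':.079,'processor_board':.054,'interface_board':.032,'power_board':.010}[n]))
r=silhouettes(w,'heat_sink')[0]
cs=max(cv2.findContours(r['region'].astype(np.uint8),0,2)[0],key=cv2.contourArea)
for z in(.103,):
    q=cv2.minAreaRect(np.array([onz(w,c[0],z)[:2] for c in cs]).astype(np.float32)*1000);print('  ',np.round(q[0],1),np.round(q[1],1),round(q[2],1))
# plate: white blob both pictures
for p,g,nm in((pickle.load(open('w1.pkl','rb')),(424,284),'w1'),(t,(210,175),'top')):
    m=(p['img'].min(2)>(200 if nm=='w1' else 150)).astype(np.uint8)
    n,l,st,c=cv2.connectedComponentsWithStats(m);k=l[g[1],g[0]];cs=max(cv2.findContours((l==k).astype(np.uint8),0,2)[0],key=cv2.contourArea)
    q=cv2.approxPolyDP(cs,6,True);print(nm,k,cv2.contourArea(cs),q[:,0].tolist(),[np.round(onz(p,c[0],.07)[:2],4).tolist() for c in q])
```

```text
6.2 [ 0.4034 -0.3642  0.2393] [-10.6  17.4  56.2 110.7 -16.5  60.5 -37.7] [-0.3455796   0.73459467  0.06713883]
heat_sink [313.1 210.6] 0.67 [ 0.41060735 -0.3605843   0.079     ]
power_board [176.4 170.9] 0.91 [ 0.43718687 -0.2212899   0.01      ]
power_board [464.5 138.6] 0.78 [ 0.46702221 -0.51054981  0.01      ]
   [ 411.8 -363.4] [40.1 47. ] 88.4
w1 1 5762.0 [[392, 241], [404, 264], [371, 283], [361, 310], [422, 327], [424, 305], [445, 301], [463, 316], [486, 268]] [[0.5626, 0.2348], [0.5828, 0.2098], [0.5501, 0.1798], [0.5457, 0.1428], [0.6246, 0.1327], [0.6193, 0.1623], [0.6429, 0.1718], [0.6701, 0.156], [0.6784, 0.2212]]
top 4 1972.5 [[193, 146], [186, 196], [225, 200], [232, 151]] [[0.6773, 0.2197], [0.559, 0.2328], [0.5496, 0.1421], [0.6653, 0.1281]]
```

View pics/w2.png

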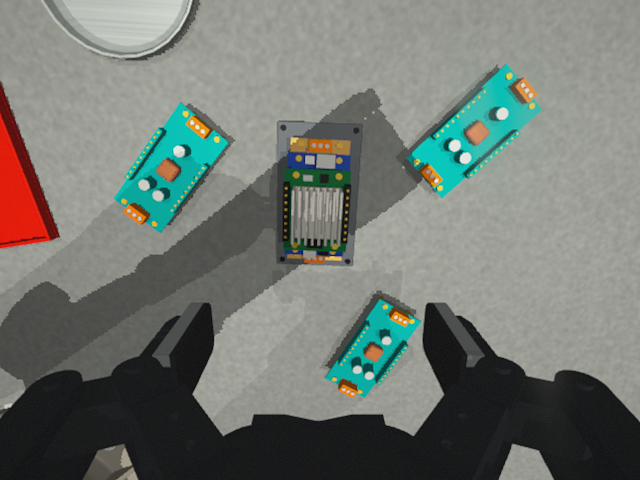

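The wrist view shows the stack at (318,195) upright, sink near (317,215), with its long side close to world x and the look-alikes well clear. I'll overlay the modelled outlines to refine the pose.

```bash
cat > ov.py <<'E'
from pl import *
import pickle
def box(p,x,y,yaw,lx,ly,z):
    c,s=np.cos(np.radians(yaw)),np.sin(np.radians(yaw))
    return np.array([proj(p,[x+c*a-s*b,y+s*a+c*b,z]) for a,b in((lx/2,ly/2),(lx/2,-ly/2),(-lx/2,-ly/2),(-lx/2,ly/2))])
def overlay(p,boxes,roi,k,name):
    a,b,c,d=roi;im=cv2.resize(cv2.cvtColor(p['img'][b:d,a:c],4),None,fx=k,fy=k,interpolation=cv2.INTER_CUBIC)
    for B,col in boxes: cv2.polylines(im,[np.int32(((B-[a,b])+.5)*k*16)],True,col,1,cv2.LINE_AA,4)
    cv2.imwrite('pics/'+name,im)
E
python3 - <<'E'
from ov import *
w=pickle.load(open('w2.pkl','rb'))
x,y,yw=.4095,-.362,-1.5
B=[(box(w,x,y,yw,.044,.040,.103),(0,0,255)),(box(w,x,y,yw,.072,.056,.076),(255,0,255)),(box(w,x,y,yw,.096,.056,.054),(255,255,0)),(box(w,x,y,yw,.120,.056,.032),(0,255,255)),(box(w,x,y,yw,.150,.084,.010),(255,255,255))]
overlay(w,B,(262,110,382,275),3.6,'ov1.png')
# dish from top picture
t=pickle.load(open('t2.pkl','rb'))
for r in silhouettes(t,'steel_dish')[:1]:
    cs=max(cv2.findContours(r['region'].astype(np.uint8),0,2)[0],key=cv2.contourArea)
    W=np.array([onz(t,c[0],.016)[:2] for c in cs]).astype(np.float32)*1000;print(cv2.minEnclosingCircle(W),cv2.fitEllipse(W))
E
```

```text
((613.4065551757812, -188.81150817871094), 72.14253997802734) ((613.1133422851562, -189.22113037109375), (140.77418518066406, 141.4917755126953), 47.78099060058594)
```

View pics/ov1.png

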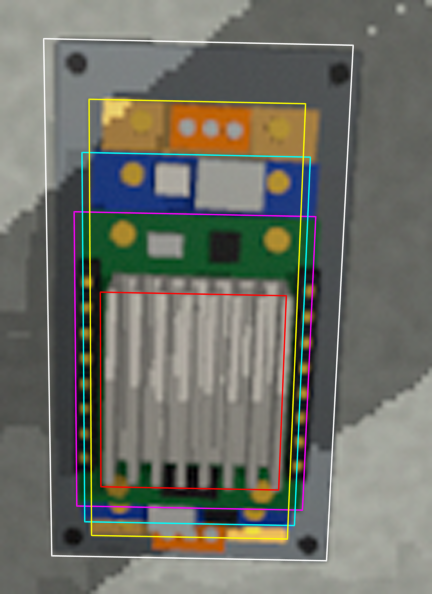

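The outlines fit within about 1 mm at the sink (x 0.4095, y -0.363, yaw -1.5°). The lower boards look 1–3 mm further towards -y, so I'll measure each one again once it is uncovered. Next, the sink grasp with the tips at z ≈ 0.089, above the shrouds at 0.086.

```bash
python3 -c "
from pl import *
plan([(.4095,-.3627,.12,-91.5,30)],1)"
```

```text
[[0.001,0.001,0.06,0,0,0.004,1],[0.002,0.001,0.06,0,0,0.004,1],[0.001,0.001,0.06,0,0,0.004,1],[0.001,0.001,0.06,0,0,0.004,1]]
end [ 0.4094 -0.3629  0.1199] yaw -91.48
```

Call:
carry_out(
  deltas=[
    [0.001,0.001,0.06,0,0,0.004,1],
    [0.002,0.001,0.06,0,0,0.004,1],
    [0.001,0.001,0.06,0,0,0.004,1],
    [0.001,0.001,0.05,0,0,0.004,1],
    [0,0,0,0,0,0,1],
  ],
)

```text
clock: 7.1
ee_pos: [0.4078, -0.3623, 0.1225]
tool_rot: [[1.0, -0.027, -0.004], [-0.027, -1.0, 0.002], [-0.004, -0.002, -1.0]]
force: [-0.1, -0.3, 1.0]
gripper_width: 0.0852
finger_force: 0.0
```

Call:
carry_out(
  deltas=[
    [0,0,0,0,0,0,1],
    [0,0,0,0,0,0,1],
  ],
)

```text
clock: 7.3
ee_pos: [0.4093, -0.3641, 0.1262]
tool_rot: [[1.0, -0.027, 0.002], [-0.027, -1.0, -0.001], [0.002, 0.001, -1.0]]
force: [0.8, -0.5, 0.3]
gripper_width: 0.0854
finger_force: 0.0
```

Run:
```python
from ov import *
s=get_state();print(s['clock'],np.round(s['ee_pos'],4),np.round(s['tool_rot'],3).tolist())
w=capture('wrist');pickle.dump(w,open('w3.pkl','wb'))
x,y,yw=.4095,-.3630,-1.5
B=[(box(w,x,y,yw,.044,.040,.103),(0,0,255)),(box(w,x,y,yw,.050,.056,.086),(255,0,255)),(box(w,x,y,yw,.072,.056,.076),(255,255,0))]
tc=proj(w,s['ee_pos']);print(tc)
overlay(w,B,(230,190,410,370),3.2,'ov2.png')
```

```text
7.3 [ 0.4093 -0.3641  0.1262] [[1.0, -0.027, 0.002], [-0.027, -1.0, -0.001], [0.002, 0.001, -1.0]]
[317.82578733 307.74870969]
```

View pics/ov2.png

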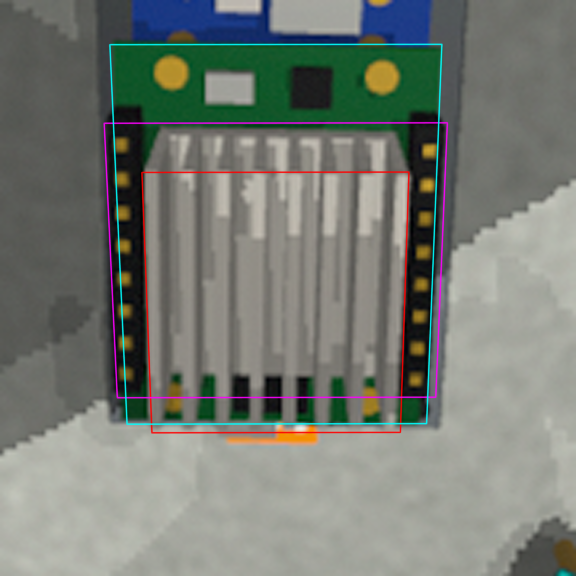

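The outlines now fit the sink, shrouds and green board within about 1 mm. Descending and gripping.

Call:
carry_out(
  deltas=[
    [0,-0.001,0.03,0,0,0,1],
    [0,0,0.025,0,0,0,1],
    [0,0,0.017,0,0,0,1],
    [0,0,0,0,0,0,1],
    [0,0,0,0,0,0,1],
  ],
)

```text
clock: 7.85
ee_pos: [0.4084, -0.3633, 0.0887]
tool_rot: [[1.0, -0.028, -0.001], [-0.028, -1.0, 0.0], [-0.001, 0.0, -1.0]]
force: [-0.6, -0.0, -0.1]
gripper_width: 0.0854
finger_force: 0.0
```

Call:
carry_out(
  deltas=[
    [0,0,0,0,0,0,0.55],
    [0,0,0,0,0,0,0.55],
    [0,0,0,0,0,0,0.55],
  ],
  grip_force=30,
)

```text
clock: 8.15
ee_pos: [0.4088, -0.3632, 0.0891]
tool_rot: [[1.0, -0.027, 0.0], [-0.027, -1.0, -0.0], [0.0, 0.0, -1.0]]
force: [-0.2, 0.2, 0.2]
gripper_width: 0.0468
finger_force: 0.0
```

```bash
python3 -c "
from pl import *
for i in range(1):
  s=get_state();print(s['clock'],np.round(s['ee_pos'],4),s['gripper_width'],s['force'],np.round(s['q'],1))"
```

```text
8.15 [ 0.4088 -0.3632  0.0891] 0.04683010286138789 [-0.19075126  0.18572957  0.1769242 ] [ -0.5  29.8  45.7 117.4 -30.2  44.9 -28. ]
```

Call:
carry_out(
  deltas=[
    [0,0,0,0,0,0,0.3],
    [0,0,0,0,0,0,0.3],
    [0,0,0,0,0,0,0.3],
    [0,0,0,0,0,0,0.3],
  ],
  grip_force=30,
)

```text
clock: 8.55
ee_pos: [0.4089, -0.3632, 0.0892]
tool_rot: [[1.0, -0.028, 0.0], [-0.028, -1.0, -0.0], [0.0, 0.0, -1.0]]
force: [-0.9, 1.4, 6.0]
gripper_width: 0.0394
finger_force: 31.6
```

Call:
carry_out(
  deltas=[
    [0,0,-0.01,0,0,0,0.3],
    [0,0,-0.02,0,0,0,0.3],
    [0,0,-0.03,0,0,0,0.3],
    [0,0,-0.05,0,0,0,0.3],
    [0,0,-0.06,0,0,0,0.3],
  ],
)

```text
clock: 9.05
ee_pos: [0.4082, -0.3631, 0.1753]
tool_rot: [[1.0, -0.028, -0.001], [-0.028, -1.0, 0.0], [-0.001, -0.0, -1.0]]
force: [0.1, -0.5, -0.5]
gripper_width: 0.0394
finger_force: 30.8
```

Run:
```python
from ov import *
s=get_state();print(s['clock'],np.round(s['ee_pos'],4),s['gripper_width'],s['finger_force'])
w=capture('wrist');save(w,'w4.png');pickle.dump(w,open('w4.pkl','wb'))
c=capture('scene')
for n,p in(('scene',c),('top',pickle.load(open('t2.pkl','rb')))):
  for r in silhouettes(p,'steel_dish')[:1]:
    cs=max(cv2.findContours(r['region'].astype(np.uint8),0,2)[0],key=cv2.contourArea)
    W=np.array([onz(p,c[0],.016)[:2] for c in cs]).astype(np.float32)*1000;print(n,cv2.minEnclosingCircle(W))
plan([(.50,-.28,.19,-91.5),(.612,-.1885,.15,-91.5)],.3)
plan([(.50,-.28,.19,-91.5),(.612,-.1885,.15,-91.5),(.612,-.1885,.03,-91.5,30)],.3)
```

```text
9.05 [ 0.4082 -0.3631  0.1753] 0.03937811446569365 30.83901286125183
scene ((612.2862548828125, -188.41302490234375), 73.77110290527344)
top ((613.4065551757812, -188.81150817871094), 72.14253997802734)
[[0.059,-0.057,-0.01,0,0,0,0.3],[0.059,-0.057,-0.01,0,-0.001,0,0.3],[0.059,-0.057,-0.01,0,0,-0.001,0.3],[0.055,-0.047,0.02,0,0,0,0.3],[0.055,-0.047,0.02,0,0,0,0.3]]
[[0.055,-0.048,0.02,0,0,0,0.3],[0.054,-0.047,0.02,0,0,0,0.3]]
end [ 0.6118 -0.1884  0.15  ] yaw -91.46
[[0.059,-0.057,-0.01,0,0,0,0.3],[0.059,-0.057,-0.01,0,-0.001,0,0.3],[0.059,-0.057,-0.01,0,0,-0.001,0.3],[0.055,-0.047,0.02,0,0,0,0.3],[0.055,-0.047,0.02,0,0,0,0.3]]
[[0.055,-0.048,0.02,0,0,0,0.3],[0.054,-0.047,0.02,0,0,0,0.3],[0,0,0.06,0,0,0,0.3],[0,0,0.06,0,0,0,0.3],[0,0,0.06,0,0,0,0.3]]
[[0,0,0.06,0,0,0,0.3]]
end [ 0.6118 -0.1884  0.03  ] yaw -91.46
```

View pics/w4.png

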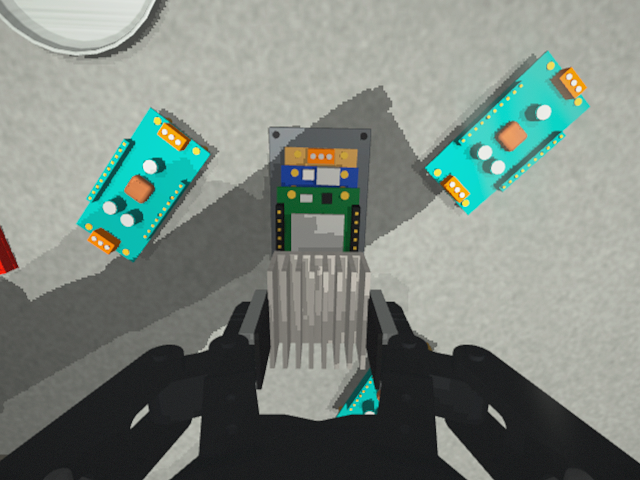

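The sink (320,310) hangs level between the pads and the green board stays in place below it. Carrying it to the dish.

Call:
carry_out(
  deltas=[
    [0.059,-0.057,-0.01,0,0,0,0.3],
    [0.059,-0.057,-0.01,0,0,0,0.3],
    [0.059,-0.057,-0.01,0,0,0,0.3],
    [0.055,-0.047,0.02,0,0,0,0.3],
    [0.055,-0.047,0.02,0,0,0,0.3],
  ],
)

```text
clock: 9.75
ee_pos: [0.5567, -0.233, 0.1681]
tool_rot: [[1.0, -0.027, -0.0], [-0.027, -1.0, 0.0], [-0.0, -0.0, -1.0]]
force: [0.1, -0.4, -0.8]
gripper_width: 0.0392
finger_force: 30.9
```

Call:
carry_out(
  deltas=[
    [0.055,-0.048,0.02,0,0,0,0.3],
    [0.054,-0.047,0.02,0,0,0,0.3],
    [0,0,0.06,0,0,0,0.3],
    [0,0,0.06,0,0,0,0.3],
    [0,0,0.06,0,0,0,0.3],
  ],
)

```text
clock: 10.25
ee_pos: [0.611, -0.1882, 0.0568]
tool_rot: [[1.0, -0.027, -0.002], [-0.027, -1.0, 0.0], [-0.002, 0.0, -1.0]]
force: [1.0, 0.2, -0.9]
gripper_width: 0.0391
finger_force: 30.9
```

Call:
carry_out(
  deltas=[
    [0,0,0.03,0,0,0,0.3],
    [0,0,0,0,0,0,0.3],
    [0,0,0,0,0,0,0.3],
  ],
)

```text
clock: 10.55
ee_pos: [0.6117, -0.1891, 0.0445]
tool_rot: [[1.0, -0.028, 0.0], [-0.028, -1.0, -0.0], [0.0, 0.0, -1.0]]
force: [0.1, 0.6, -0.8]
gripper_width: 0.0392
finger_force: 30.8
```

Run:
```python
from ov import *
s=get_state();print(s['clock'],np.round(s['ee_pos'],4),s['gripper_width'],s['finger_force'],s['force'])
w=capture('wrist');save(w,'w5.png')
for r in silhouettes(w,'steel_dish')[:1]:
    cs=max(cv2.findContours(r['region'].astype(np.uint8),0,2)[0],key=cv2.contourArea)
    W=np.array([onz(w,c[0],.016)[:2] for c in cs]).astype(np.float32)*1000;h=cv2.convexHull(W);print(cv2.minEnclosingCircle(W))
print(landmark_of(w,'steel_dish')[:1],[onz(w,r['centre'],0) for r in landmark_of(w,'steel_dish')[:1]])
plan([(.612,-.1885,.015,-91.5,30)],.3)
```

```text
10.55 [ 0.6117 -0.1891  0.0445] 0.039240616609534595 30.837228298187256 [ 0.11147989  0.63804455 -0.84711498]
((613.2140502929688, -187.9707489013672), 71.21170043945312)
[] []
[[0,0,0.03,0,-0.001,0,0.3],[0,-0.001,0.03,0,0,-0.001,0.3]]
end [ 0.6122 -0.1883  0.0151] yaw -91.49
```

Call:
carry_out(
  deltas=[
    [0,-0.001,0.03,0,0,0,0.3],
    [0,0,0.026,0,0,0,0.3],
    [0,0,0.003,0,0,0,0.3],
    [0,0,0,0,0,0,0.3],
    [0,0,0,0,0,0,0.3],
  ],
)

```text
clock: 11.25
ee_pos: [0.6112, -0.1882, 0.0136]
tool_rot: [[1.0, -0.028, -0.001], [-0.028, -1.0, 0.0], [-0.001, 0.0, -1.0]]
force: [0.2, -0.3, -0.3]
gripper_width: 0.0393
finger_force: 31.1
```

Call:
carry_out(
  deltas=[
    [0,0,0.002,0,0,0,0.3],
    [0,0,0,0,0,0,0.3],
  ],
)

```text
clock: 11.45
ee_pos: [0.6114, -0.1883, 0.0131]
tool_rot: [[1.0, -0.028, -0.0], [-0.028, -1.0, -0.0], [-0.0, 0.0, -1.0]]
force: [0.3, 0.4, -0.5]
gripper_width: 0.0391
finger_force: 31.1
```

Call:
carry_out(
  deltas=[
    [0,0,0.002,0,0,0,0.3],
    [0,0,0,0,0,0,0.3],
  ],
)

```text
clock: 11.65
ee_pos: [0.6115, -0.1883, 0.0129]
tool_rot: [[1.0, -0.028, 0.0], [-0.028, -1.0, 0.0], [0.0, -0.0, -1.0]]
force: [-3.8, 2.3, 11.3]
gripper_width: 0.0391
finger_force: 32.6
```

Call:
carry_out(
  deltas=[
    [0,0,0.001,0,0,0,0.3],
    [0,0,0,0,0,0,0.3],
  ],
)

```text
clock: 11.85
ee_pos: [0.6115, -0.1883, 0.0129]
tool_rot: [[1.0, -0.028, 0.0], [-0.028, -1.0, 0.001], [0.0, -0.001, -1.0]]
force: [-7.4, 2.6, 20.8]
gripper_width: 0.0394
finger_force: 33.5
```

Call:
carry_out(
  deltas=[
    [0,0,-0.002,0,0,0,0.3],
    [0,0,0,0,0,0,0.75],
    [0,0,0,0,0,0,0.75],
    [0,0,0,0,0,0,0.75],
  ],
)

```text
clock: 12.25
ee_pos: [0.6115, -0.1882, 0.0127]
tool_rot: [[1.0, -0.028, -0.0], [-0.028, -1.0, -0.0], [-0.0, 0.0, -1.0]]
force: [-0.6, -1.1, 0.2]
gripper_width: 0.0645
finger_force: 0.0
```

Call:
carry_out(
  deltas=[
    [0,0,-0.03,0,0,0,0.75],
    [0,0,-0.06,0,0,0,0.75],
    [0,0,-0.08,0,0,0,1],
    [0,0,-0.08,0,0,0,1],
    [0,0,-0.04,0,0,0,1],
  ],
)

```text
clock: 12.75
ee_pos: [0.6124, -0.1891, 0.1621]
tool_rot: [[1.0, -0.028, 0.004], [-0.028, -1.0, -0.001], [0.004, 0.001, -1.0]]
force: [0.7, 0.1, 0.0]
gripper_width: 0.0853
finger_force: 0.0
```

Run:
```python
from ov import *
s=get_state();print(s['clock'],np.round(s['ee_pos'],4),s['gripper_width'])
w=capture('wrist');save(w,'w6.png')
for n,z in(('steel_dish',.016),('heat_sink',.027)):
  for r in silhouettes(w,n)[:1]:
    cs=max(cv2.findContours(r['region'].astype(np.uint8),0,2)[0],key=cv2.contourArea)
    W=np.array([onz(w,c[0],z)[:2] for c in cs]).astype(np.float32)*1000;print(n,cv2.minEnclosingCircle(W),cv2.minAreaRect(W))
plan([(.412,-.362,.15,-91.5)],1)
```

```text
12.75 [ 0.6124 -0.1891  0.1621] 0.08527655569072834
steel_dish ((613.1365356445312, -187.9336700439453), 71.11841583251953) ((613.190673828125, -188.02468872070312), (140.825927734375, 140.89056396484375), 66.7431411743164)
heat_sink ((614.7177734375, -188.46368408203125), 29.904708862304688) ((615.6026611328125, -188.31539916992188), (40.02861785888672, 47.81536865234375), 86.23136138916016)
[[-0.065,0.06,0.003,0,0,0,1],[-0.065,0.059,0.003,0,-0.001,0,1],[-0.065,0.06,0.003,0,0,0,1],[-0.066,0.06,0.004,0,0,-0.001,1],[-0.065,0.059,0.003,0,-0.001,0,1]]
[[-0.065,0.06,0.003,0,0,0,1]]
end [ 0.412  -0.362   0.1501] yaw -91.49
```

View pics/w6.png

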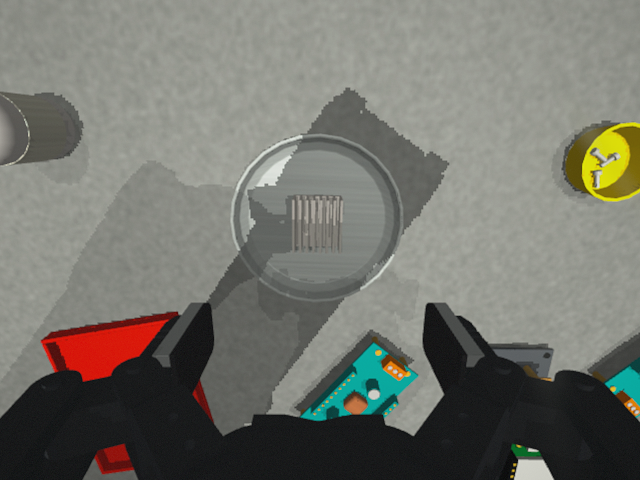

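The sink stands upright in the middle of the dish at (317,222), within about 1 mm of the dish centre. Back to the stack.

Call:
carry_out(
  deltas=[
    [-0.065,0.06,0.003,0,0,0,1],
    [-0.065,0.059,0.003,0,0,0,1],
    [-0.065,0.06,0.003,0,0,0,1],
    [-0.066,0.06,0.004,0,0,0,1],
    [-0.065,0.059,0.003,0,0,0,1],
  ],
)

```text
clock: 13.4
ee_pos: [0.4425, -0.3332, 0.1492]
tool_rot: [[1.0, -0.028, -0.001], [-0.028, -1.0, 0.0], [-0.001, -0.0, -1.0]]
force: [-0.2, -0.9, -0.1]
gripper_width: 0.0854
finger_force: 0.0
```

Call:
carry_out(
  deltas=[
    [-0.065,0.06,0.003,0,0,0,1],
    [0,0,0,0,0,0,1],
    [0,0,0,0,0,0,1],
    [0,0,0,0,0,0,1],
  ],
)

```text
clock: 13.8
ee_pos: [0.4118, -0.361, 0.148]
tool_rot: [[1.0, -0.027, -0.001], [-0.027, -1.0, 0.0], [-0.001, -0.0, -1.0]]
force: [0.3, 0.7, 0.3]
gripper_width: 0.0853
finger_force: 0.0
```

```bash
cat > fit.py <<'E'
from ov import *
def colr(p,kind):
    h=cv2.cvtColor(p['img'],cv2.COLOR_RGB2HSV);H,S,V=cv2.split(h)
    lo,hi={'g':(50,78),'b':(105,128),'t':(8,24)}[kind]
    return ((H>=lo)&(H<=hi)&(S>110)&(V>25)).astype(np.uint8)
def rect(p,kind,z,roi):
    a,b,c,d=roi;m=np.zeros((480,640),np.uint8);m[b:d,a:c]=colr(p,kind)[b:d,a:c]
    m=cv2.morphologyEx(m,cv2.MORPH_OPEN,np.ones((3,3)))
    v,u=np.nonzero(m);W=np.array([onz(p,q,z)[:2] for q in zip(u,v)],np.float32)*1000
    r=cv2.minAreaRect(W);return np.round(r[0],1),np.round(r[1],1),round(r[2],1)
E
python3 - <<'E'
from fit import *
s=get_state();print(s['clock'],np.round(s['ee_pos'],4),np.round(s['q'],1),proj(s and (w:=capture('wrist')),s['ee_pos']))
pickle.dump(w,open('w7.pkl','wb'))
for n,z in(('processor_board',.0),):
  for r in silhouettes(w,n)[:1]:
    cs=max(cv2.findContours(r['region'].astype(np.uint8),0,2)[0],key=cv2.contourArea)
    W=np.array([onz(w,c[0],.076)[:2] for c in cs]).astype(np.float32)*1000;print(n,cv2.minAreaRect(W))
print(rect(w,'g',.076,(240,150,400,330)))
x,y,yw=.410,-.3633,-1.5
B=[(box(w,x,y,yw,.050,.056,.086),(255,0,255)),(box(w,x,y,yw,.072,.056,.076),(255,255,0)),(box(w,x,y,yw,.096,.056,.054),(255,255,255)),(box(w,x,y,yw,.120,.056,.032),(0,255,255))]
overlay(w,B,(240,150,400,340),3.1,'ov3.png')
E
```

```text
13.8 [ 0.4118 -0.361   0.148 ] [ -5.1  25.1  50.5 115.1 -24.9  51.1 -32.6] [317.8909779  307.83739368]
processor_board ((410.6220703125, -362.80804443359375), (59.15712356567383, 73.9614486694336), 87.62571716308594)
(array([ 409.5, -362.6]), array([55.3, 71.9]), 87.2)
```

View pics/ov3.png

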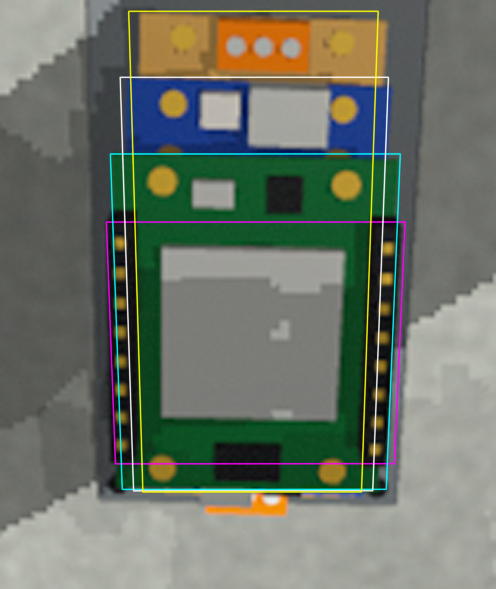

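The green board lies at about (0.410, -0.363) with yaw about -2.5°, and its shrouds are 1 px off the model. The lower boards are consistent with that yaw too. Descending over it with the tips at about z = 0.068.

Call:
carry_out(
  deltas=[
    [-0.004,0.002,0.06,0,0,0.011,1],
    [0,0,0.05,0,0,0,1],
    [0,0,0.04,0,0,0,1],
    [0,0,0.018,0,0,0,1],
    [0,0,0,0,0,0,1],
  ],
)

```text
clock: 14.4
ee_pos: [0.4091, -0.362, 0.0635]
tool_rot: [[0.999, -0.044, -0.002], [-0.044, -0.999, 0.001], [-0.002, -0.001, -1.0]]
force: [-0.1, -0.5, 0.5]
gripper_width: 0.0856
finger_force: 0.0
```

Call:
carry_out(
  deltas=[
    [0,0,0,0,0,0,1],
    [0,0,0,0,0,0,1],
    [0,0,0,0,0,0,0.75],
    [0,0,0,0,0,0,0.75],
    [0,0,0,0,0,0,0.75],
  ],
)

```text
clock: 14.9
ee_pos: [0.4094, -0.3627, 0.0646]
tool_rot: [[0.999, -0.045, 0.0], [-0.045, -0.999, -0.0], [0.0, 0.0, -1.0]]
force: [0.1, -0.6, -0.3]
gripper_width: 0.0638
finger_force: 0.0
```

Run:
```python
from ov import *
s=get_state();print(s['clock'],np.round(s['ee_pos'],4),s['gripper_width'],s['force'],np.degrees(np.arctan2(s['tool_rot'][1][1],s['tool_rot'][0][1])))
```

```text
14.9 [ 0.4094 -0.3627  0.0646] 0.06382986725347209 [ 0.13131707 -0.62545483 -0.3177549 ] -92.56445900775645
```

Call:
carry_out(
  deltas=[
    [0,0,-0.003,0,0,0,0.7],
    [0,0,0,0,0,0,0.5],
    [0,0,0,0,0,0,0.5],
    [0,0,0,0,0,0,0.5],
    [0,0,0,0,0,0,0.5],
  ],
  grip_force=30,
)

```text
clock: 15.4
ee_pos: [0.4093, -0.3628, 0.0662]
tool_rot: [[0.999, -0.045, 0.0], [-0.045, -0.999, -0.0], [0.0, -0.0, -1.0]]
force: [-1.8, 1.3, 7.8]
gripper_width: 0.0552
finger_force: 32.1
```

Call:
carry_out(
  deltas=[
    [0,0,-0.01,0,0,0,0.5],
    [0,0,-0.02,0,0,0,0.5],
    [0,0,-0.03,0,0,0,0.5],
    [0,0,-0.05,0,0,0,0.5],
    [0,0,-0.06,0,0,0,0.5],
  ],
)

```text
clock: 15.9
ee_pos: [0.4087, -0.3626, 0.1523]
tool_rot: [[0.999, -0.045, -0.001], [-0.045, -0.999, 0.0], [-0.001, -0.0, -1.0]]
force: [0.6, 0.1, 0.4]
gripper_width: 0.0556
finger_force: 32.1
```

Run:
```python
from fit import *
s=get_state();print(s['clock'],np.round(s['ee_pos'],4),s['gripper_width'],s['finger_force'])
w=capture('wrist');pickle.dump(w,open('w8.pkl','wb'));save(w,'w8.png')
# plate pose fit: wrist1 + top corners
w1=pickle.load(open('w1.pkl','rb'));t=pickle.load(open('t2.pkl','rb'))
for a,b in((( 392,241),(186,196)),((486,268),(193,146)),((361,310),(225,200))):
    print(tri([ray(w1,a),ray(t,b)]))
C=np.array([onz(t,c,.07)[:2] for c in((193,146),(186,196),(225,200),(232,151))]);print(C.mean(0),cv2.minAreaRect((C*1000).astype(np.float32)))
D=np.array([onz(w1,c,.07)[:2] for c in((392,241),(361,310),(486,268))]);print((D[1]+D[2])/2)
plan([(.50,-.25,.22,-92.5),(.60,-.02,.24,-95),(.61,.17,.20,-98)],.5)
```

```text
15.9 [ 0.4087 -0.3626  0.1523] 0.055554148473582435 32.06335097551346
(array([0.5612872 , 0.23397216, 0.06755541]), [0.001881405808135916, 0.001881405808135823])
(array([0.6785167 , 0.22052812, 0.06844916]), [0.0007603012633785123, 0.0007603012633787552])
(array([0.54789547, 0.14217884, 0.06877672]), [0.0018622663874361645, 0.00186226638743611])
[0.61278311 0.18069112] ((613.0577392578125, 180.35325622558594), (92.42047119140625, 119.10768127441406), 83.66978454589844)
[0.61207955 0.18202948]
[[0.042,-0.059,-0.032,0,-0.001,0,0.5],[0.043,-0.059,-0.031,0.001,0,-0.001,0.5],[0.042,-0.06,-0.032,0,-0.001,0,0.5],[0.043,-0.059,-0.032,0,0,-0.001,0.5],[0.03,-0.078,-0.007,0,0,0.005,0.5]]
[[0.029,-0.078,-0.006,0,0,0.004,0.5],[0.029,-0.079,-0.007,0,0,0.005,0.5],[0.028,-0.078,-0.006,0,0,0.005,0.5],[0.028,-0.079,-0.007,0,0,0.004,0.5],[0.027,-0.079,-0.007,0,0,0.005,0.5]]
[[-0.003,-0.076,0.016,0,0,0.007,0.5],[-0.003,-0.076,0.016,0,0,0.006,0.5],[-0.004,-0.076,0.016,0,0,0.007,0.5],[-0.005,-0.076,0.016,0,0,0.007,0.5],[-0.006,-0.076,0.016,0,0,0.006,0.5]]
end [0.61   0.17   0.2001] yaw -97.96
```

View pics/w8.png

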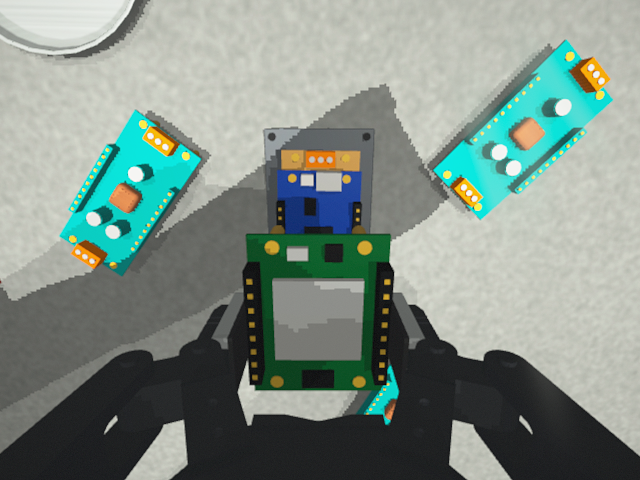

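The green board (318,315) hangs level in the pads, and the blue board below is undisturbed. The plate top triangulates to z ≈ 0.068, which matches the stated 0.070, with its centre at (0.6125, 0.181) and yaw -6.3°.

```bash
python3 -c "
from pl import *
plan([(.50,-.25,.22,-92.5),(.60,-.02,.23,-94),(.612,.181,.15,-96.3)],.5)"
```

```text
[[0.042,-0.059,-0.032,0,-0.001,0,0.5],[0.043,-0.059,-0.031,0.001,0,-0.001,0.5],[0.042,-0.06,-0.032,0,-0.001,0,0.5],[0.043,-0.059,-0.032,0,0,-0.001,0.5],[0.03,-0.078,-0.003,0,0,0.003,0.5]]
[[0.03,-0.078,-0.004,0,0,0.003,0.5],[0.029,-0.078,-0.003,0,0,0.003,0.5],[0.029,-0.079,-0.003,0,0,0.002,0.5],[0.028,-0.078,-0.003,0,0,0.003,0.5],[0.028,-0.079,-0.004,0,0,0.003,0.5]]
[[-0.001,-0.081,0.032,0,0,0.005,0.5],[-0.001,-0.08,0.032,0,0,0.005,0.5],[-0.002,-0.081,0.032,0,0,0.005,0.5],[-0.003,-0.08,0.032,0,0,0.005,0.5],[-0.003,-0.08,0.032,0,0,0.006,0.5]]
end [0.612  0.1808 0.1501] yaw -96.34
```

Call:
carry_out(
  deltas=[
    [0.042,-0.059,-0.032,0,0,0,0.5],
    [0.043,-0.059,-0.031,0,0,0,0.5],
    [0.042,-0.06,-0.032,0,0,0,0.5],
    [0.043,-0.059,-0.032,0,0,0,0.5],
    [0.03,-0.078,-0.003,0,0,0.003,0.5],
  ],
)

```text
clock: 16.45
ee_pos: [0.5179, -0.2098, 0.2187]
tool_rot: [[0.999, -0.051, 0.004], [-0.051, -0.999, -0.001], [0.004, 0.001, -1.0]]
force: [0.5, -1.1, -0.7]
gripper_width: 0.0553
finger_force: 32.1
```

Call:
carry_out(
  deltas=[
    [0.03,-0.078,-0.004,0,0,0.003,0.5],
    [0.029,-0.078,-0.003,0,0,0.003,0.5],
    [0.029,-0.079,-0.003,0,0,0.002,0.5],
    [0.028,-0.078,-0.003,0,0,0.003,0.5],
    [0.028,-0.079,-0.004,0,0,0.003,0.5],
  ],
)

```text
clock: 16.95
ee_pos: [0.5999, -0.0167, 0.2256]
tool_rot: [[0.997, -0.072, 0.001], [-0.072, -0.997, 0.0], [0.001, -0.0, -1.0]]
force: [0.8, -0.2, -0.9]
gripper_width: 0.0555
finger_force: 32.1
```

Call:
carry_out(
  deltas=[
    [0,-0.081,0.032,0,0,0.005,0.5],
    [-0.001,-0.08,0.032,0,0,0.005,0.5],
    [-0.002,-0.081,0.032,0,0,0.005,0.5],
    [-0.003,-0.08,0.032,0,0,0.005,0.5],
    [-0.003,-0.08,0.032,0,0,0.006,0.5],
  ],
)

```text
clock: 17.45
ee_pos: [0.6125, 0.1841, 0.1449]
tool_rot: [[0.994, -0.112, 0.001], [-0.112, -0.994, 0.0], [0.001, -0.0, -1.0]]
force: [0.5, 0.3, 0.9]
gripper_width: 0.0554
finger_force: 32.2
```

Call:
carry_out(
  deltas=[
    [0,0,0,0,0,0,0.5],
    [0,0,0,0,0,0,0.5],
    [0,0,0,0,0,0,0.5],
  ],
)

```text
clock: 17.75
ee_pos: [0.6127, 0.1812, 0.1453]
tool_rot: [[0.994, -0.113, 0.001], [-0.113, -0.994, -0.0], [0.001, 0.0, -1.0]]
force: [-0.3, -0.5, -0.7]
gripper_width: 0.0551
finger_force: 32.2
```

Run:
```python
from fit import *
s=get_state();print(s['clock'],np.round(s['ee_pos'],4),s['gripper_width'],s['finger_force'],np.round(s['q'],1))
w=capture('wrist')
x,y,yw=.6125,.1812,-6.3
T=np.array(s['ee_pos']);zb=T[2]-.012
B=[(box(w,x,y,yw,.124,.096,.070),(0,0,255)),(box(w,T[0]+.0008,T[1],yw,.072,.056,zb+.022),(255,255,0))]
overlay(w,B,(160,120,480,400),2.1,'ov4.png')
plan([(.612,.1812,.092,-96.3,30)],.5)
```

```text
17.75 [0.6127 0.1812 0.1453] 0.055071374093084935 32.16844707727432 [-56.4  34.   48.2 103.3 -30.1  56.3 -92.3]
[[-0.001,0,0.053,0,0,-0.001,0.5],[-0.001,0,0.054,0,-0.001,-0.002,0.5]]
end [0.6119 0.1811 0.0919] yaw -96.26
```

View pics/ov4.png

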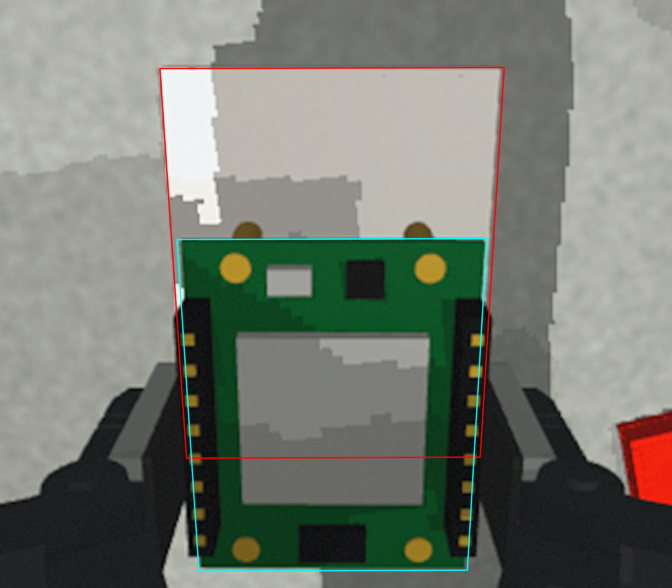

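The plate outline and the held board both fit the picture within about a pixel. Lowering.

Call:
carry_out(
  deltas=[
    [0,0,0.05,0,0,0,0.5],
    [0,0,0.045,0,0,0,0.5],
    [0,0,0.02,0,0,0,0.5],
    [0,0,0,0,0,0,0.5],
    [0,0,0,0,0,0,0.5],
  ],
)

```text
clock: 18.3
ee_pos: [0.6131, 0.1817, 0.0878]
tool_rot: [[0.994, -0.113, 0.001], [-0.113, -0.994, 0.0], [0.001, -0.0, -1.0]]
force: [-0.8, -0.9, -0.8]
gripper_width: 0.055
finger_force: 32.2
```

Call:
carry_out(
  deltas=[
    [0,0,0.006,0,0,0,0.5],
    [0,0,0,0,0,0,0.5],
    [0,0,0,0,0,0,0.5],
  ],
)

```text
clock: 18.6
ee_pos: [0.6126, 0.1824, 0.0842]
tool_rot: [[0.994, -0.112, 0.0], [-0.112, -0.994, 0.0], [0.0, -0.0, -1.0]]
force: [-0.3, -0.9, 0.9]
gripper_width: 0.0552
finger_force: 32.2
```

Call:
carry_out(
  deltas=[
    [0,0,0.003,0,0,0,0.5],
    [0,0,0,0,0,0,0.5],
  ],
)

```text
clock: 18.8
ee_pos: [0.6126, 0.1824, 0.0824]
tool_rot: [[0.994, -0.112, 0.0], [-0.112, -0.994, 0.0], [0.0, -0.0, -1.0]]
force: [1.4, -0.4, 0.8]
gripper_width: 0.0551
finger_force: 32.4
```

Call:
carry_out(
  deltas=[
    [0,0,0.001,0,0,0,0.5],
    [0,0,0,0,0,0,0.5],
  ],
)

```text
clock: 19.0
ee_pos: [0.6126, 0.1824, 0.0823]
tool_rot: [[0.994, -0.112, 0.0], [-0.112, -0.994, 0.0], [0.0, -0.0, -1.0]]
force: [-2.5, -0.2, 9.0]
gripper_width: 0.055
finger_force: 33.3
```

Call:
carry_out(
  deltas=[
    [0,0,0,0,0,0,0.85],
    [0,0,0,0,0,0,0.85],
    [0,0,0,0,0,0,0.9],
    [0,0,0,0,0,0,1],
  ],
)

```text
clock: 19.4
ee_pos: [0.6124, 0.1823, 0.0817]
tool_rot: [[0.994, -0.112, -0.0], [-0.112, -0.994, -0.0], [-0.0, 0.0, -1.0]]
force: [-0.2, 0.8, -0.5]
gripper_width: 0.0854
finger_force: 0.0
```

Call:
carry_out(
  deltas=[
    [0,0,-0.03,0,0,0,1],
    [0,0,-0.06,0,0,0,1],
    [0,0,-0.08,0,0,0,1],
    [0,0,-0.08,0,0,0,1],
    [0,0,-0.04,0,0,0,1],
  ],
)

```text
clock: 19.9
ee_pos: [0.6135, 0.1819, 0.2312]
tool_rot: [[0.994, -0.113, 0.003], [-0.113, -0.994, 0.001], [0.003, -0.002, -1.0]]
force: [0.5, -1.1, 0.8]
gripper_width: 0.0855
finger_force: 0.0
```

Run:
```python
from fit import *
s=get_state();print(s['clock'],np.round(s['ee_pos'],4),s['gripper_width'],s['finger_force'],np.round(s['q'],1))
w=capture('wrist');save(w,'w9.png')
h=cv2.cvtColor(w['img'],cv2.COLOR_RGB2HSV)
print(rect(w,'g',.092,(200,150,440,330)))
x,y,yw=.6125,.1812,-6.3
overlay(w,[(box(w,x,y,yw,.124,.096,.07),(0,0,255)),(box(w,x+.0008,y+.001,yw,.072,.056,.092),(255,255,0))],(200,130,440,330),2.5,'ov5.png')
plan([(.60,-.02,.23,-94),(.48,-.28,.18,-92.5),(.411,-.363,.13,-92.5)],1)
```

```text
19.9 [0.6135 0.1819 0.2312] 0.08552556463366737 0.0 [-59.6  29.1  52.5  99.  -25.3  64.4 -95.9]
(array([613.1, 181.9]), array([54.8, 70. ]), 83.5)
[[0.003,0.081,0.001,0,-0.001,-0.006,1],[0.003,0.081,0.001,-0.001,0,-0.005,1],[0.002,0.081,0.001,0,-0.001,-0.006,1],[0.001,0.081,0.001,-0.001,-0.001,-0.005,1],[0.001,0.081,0.002,0,0,-0.006,1]]
[[-0.029,0.076,0.014,0,0,-0.002,1],[-0.029,0.077,0.014,0,0,-0.003,1],[-0.03,0.076,0.015,0,0,-0.002,1],[-0.03,0.076,0.014,0,0,-0.002,1],[-0.03,0.076,0.014,0,0,-0.003,1]]
[[-0.031,0.076,0.014,0,0,-0.002,1],[-0.03,0.076,0.015,0,0,-0.002,1],[-0.044,0.057,0.033,0,0,0,1],[-0.043,0.058,0.033,0,0,0,1],[-0.044,0.057,0.034,0,0,0,1]]
end [ 0.411  -0.3631  0.1298] yaw -92.52
```

View pics/ov5.png

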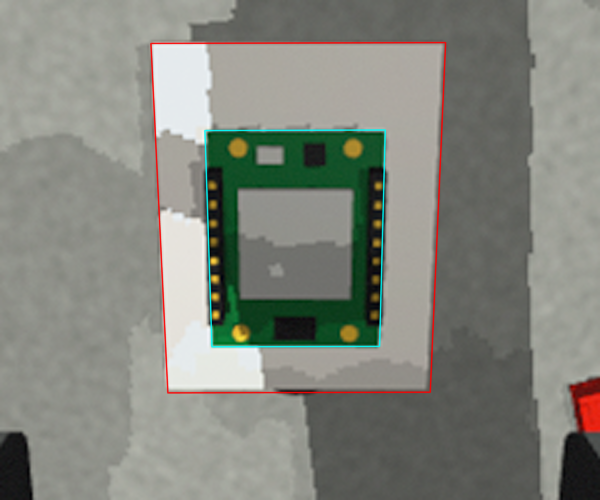

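The green board stands within 1 mm of the plate's centre and square to it. Next the blue board.

Call:
carry_out(
  deltas=[
    [0.003,0.081,0.001,0,0,-0.006,1],
    [0.003,0.081,0.001,0,0,-0.005,1],
    [0.002,0.081,0.001,0,0,-0.006,1],
    [0.001,0.081,0.001,0,0,-0.005,1],
    [0.001,0.081,0.002,0,0,-0.006,1],
  ],
)

```text
clock: 20.45
ee_pos: [0.5979, -0.0214, 0.2246]
tool_rot: [[0.998, -0.068, 0.001], [-0.068, -0.998, 0.0], [0.0, -0.0, -1.0]]
force: [0.1, -0.9, 0.5]
gripper_width: 0.0854
finger_force: 0.0
```

Call:
carry_out(
  deltas=[
    [-0.029,0.076,0.014,0,0,-0.002,1],
    [-0.029,0.077,0.014,0,0,-0.003,1],
    [-0.03,0.076,0.015,0,0,-0.002,1],
    [-0.03,0.076,0.014,0,0,-0.002,1],
    [-0.03,0.076,0.014,0,0,-0.003,1],
  ],
)

```text
clock: 20.95
ee_pos: [0.5119, -0.2069, 0.1889]
tool_rot: [[0.999, -0.05, 0.001], [-0.05, -0.999, 0.0], [0.001, -0.0, -1.0]]
force: [0.5, -0.0, -0.3]
gripper_width: 0.0856
finger_force: 0.0
```

Call:
carry_out(
  deltas=[
    [-0.031,0.076,0.014,0,0,-0.002,1],
    [-0.03,0.076,0.015,0,0,-0.002,1],
    [-0.044,0.057,0.033,0,0,0,1],
    [-0.043,0.058,0.033,0,0,0,1],
    [-0.044,0.057,0.034,0,0,0,1],
  ],
)

```text
clock: 21.45
ee_pos: [0.4086, -0.3642, 0.124]
tool_rot: [[0.999, -0.043, 0.001], [-0.043, -0.999, -0.0], [0.001, 0.0, -1.0]]
force: [1.0, -1.2, -0.2]
gripper_width: 0.0854
finger_force: 0.0
```

Call:
carry_out(
  deltas=[
    [0,0,0,0,0,0,1],
    [0,0,0,0,0,0,1],
    [0,0,0,0,0,0,1],
  ],
)

```text
clock: 21.75
ee_pos: [0.4104, -0.3625, 0.1244]
tool_rot: [[0.999, -0.042, 0.001], [-0.042, -0.999, -0.0], [0.001, 0.0, -1.0]]
force: [0.0, 0.1, 0.3]
gripper_width: 0.0857
finger_force: 0.0
```

Run:
```python
from fit import *
s=get_state();print(s['clock'],np.round(s['ee_pos'],4),s['force'])
w=capture('wrist')
print(rect(w,'b',.054,(220,130,420,360)),rect(w,'t',.032,(220,130,420,360)))
x,y,yw=.410,-.3635,-2.5
B=[(box(w,x,y,yw,.056,.056,.064),(255,0,255)),(box(w,x,y,yw,.096,.056,.054),(255,255,255)),(box(w,x,y,yw,.120,.056,.032),(0,255,255))]
overlay(w,B,(230,130,410,360),2.6,'ov6.png')
plan([(.410,-.3635,.044,-92.5,30)],1)
```

```text
21.75 [ 0.4104 -0.3625  0.1244] [0.01514962 0.13805124 0.27934235]
(array([ 409.3, -362.8]), array([55.5, 95.4]), 86.5) (array([ 406.1, -363. ]), array([ 61.9, 125.4]), 86.5)
[[0,0.001,0.054,0,0,0,1],[-0.001,0.001,0.053,0,0,0.001,1],[0,0.001,0.054,0,-0.001,0,1]]
end [ 0.4102 -0.3637  0.0439] yaw -92.47
```

View pics/ov6.png

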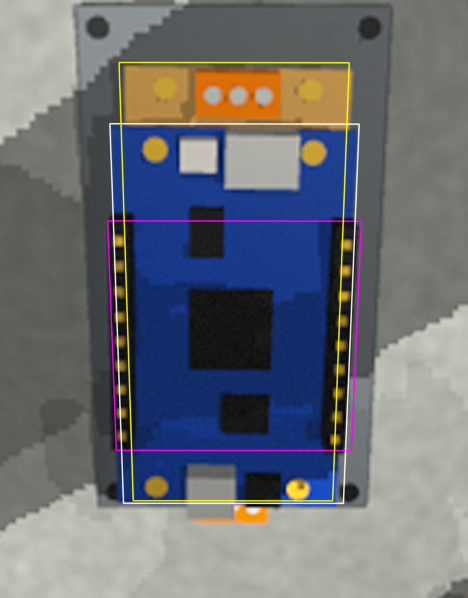

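The blue board lies at (0.4098, -0.3632) with yaw about -3°, and its shrouds match the model within a pixel. Descending.

Call:
carry_out(
  deltas=[
    [0,0.001,0.05,0,0,0.006,1],
    [-0.001,0,0.05,0,0,0,1],
    [0,0,0.035,0,0,0,1],
    [0,0,0.018,0,0,0,1],
    [0,0,0,0,0,0,1],
  ],
)

```text
clock: 22.3
ee_pos: [0.4093, -0.3627, 0.0469]
tool_rot: [[0.999, -0.051, -0.001], [-0.051, -0.999, 0.0], [-0.001, -0.0, -1.0]]
force: [-0.2, 0.4, 0.3]
gripper_width: 0.0854
finger_force: 0.0
```

Call:
carry_out(
  deltas=[
    [0,0,0,0,0,0,1],
    [0,0,0,0,0,0,0.75],
    [0,0,0,0,0,0,0.75],
    [0,0,0,0,0,0,0.75],
  ],
)

```text
clock: 22.7
ee_pos: [0.4093, -0.3635, 0.0478]
tool_rot: [[0.999, -0.053, 0.001], [-0.053, -0.999, -0.0], [0.001, 0.0, -1.0]]
force: [0.2, 0.2, -0.2]
gripper_width: 0.0641
finger_force: 0.0
```

Call:
carry_out(
  deltas=[
    [0,0,0.006,0,0,0,0.72],
    [0,0,0,0,0,0,0.5],
    [0,0,0,0,0,0,0.5],
    [0,0,0,0,0,0,0.5],
    [0,0,0,0,0,0,0.5],
  ],
  grip_force=30,
)

```text
clock: 23.2
ee_pos: [0.409, -0.3634, 0.0443]
tool_rot: [[0.999, -0.053, -0.0], [-0.053, -0.999, -0.0], [-0.0, 0.0, -1.0]]
force: [0.9, 0.6, 0.5]
gripper_width: 0.0551
finger_force: 31.5
```

Call:
carry_out(
  deltas=[
    [0,0,-0.01,0,0,0,0.5],
    [0,0,-0.02,0,0,0,0.5],
    [0,0,-0.03,0,0,0,0.5],
    [0,0,-0.05,0,0,0,0.5],
    [0,0,-0.08,0,0,0,0.5],
  ],
)

```text
clock: 23.7
ee_pos: [0.4081, -0.363, 0.1401]
tool_rot: [[0.999, -0.053, -0.002], [-0.053, -0.999, 0.001], [-0.002, -0.001, -1.0]]
force: [-0.3, -0.7, 0.5]
gripper_width: 0.0553
finger_force: 32.1
```

Run:
```python
from fit import *
s=get_state();print(s['clock'],np.round(s['ee_pos'],4),s['gripper_width'],s['finger_force'])
w=capture('wrist')
print(rect(w,'t',.032,(220,100,420,250)))
plan([(.50,-.22,.20,-62),(.55,.02,.22,-10),(.50,.22,.20,35),(.379,.359,.12,80.8)],.5,smax=46)
```

```text
23.7 [ 0.4081 -0.363   0.1401] 0.05531178907156699 32.082358449697495
(array([ 442.7, -365.3]), array([77. , 52.1]), 86.3)
[[0.041,-0.075,-0.027,0.001,-0.001,-0.086,0.5],[0.051,-0.069,-0.027,0,0,-0.087,0.5],[0.06,-0.061,-0.026,0.001,-0.001,-0.086,0.5],[0.068,-0.053,-0.027,0,0,-0.087,0.5],[0.045,-0.054,-0.006,0,0,-0.083,0.5]]
[[0.051,-0.047,-0.005,0,0,-0.082,0.5],[0.057,-0.041,-0.006,0,0,-0.083,0.5],[0.062,-0.033,-0.006,0,0,-0.082,0.5],[0.066,-0.024,-0.006,0,0,-0.083,0.5],[0.068,-0.016,-0.005,0,0,-0.082,0.5]]
[[0.069,-0.007,-0.006,0,0,-0.083,0.5],[0.063,-0.028,0.007,0,0,-0.083,0.5],[0.066,-0.02,0.006,0,0,-0.084,0.5],[0.068,-0.01,0.007,0,0,-0.083,0.5],[0.069,-0.002,0.007,0,0,-0.083,0.5]]
[[0.068,0.007,0.006,0,0,-0.083,0.5],[0.067,0.016,0.007,0,0,-0.084,0.5],[0.061,-0.006,0.027,0,0,-0.085,0.5],[0.062,0.001,0.026,0,0,-0.085,0.5],[0.06,0.01,0.027,0,0,-0.084,0.5]]
[[0.059,0.018,0.027,0,0,-0.085,0.5],[0.056,0.025,0.026,0,0,-0.085,0.5],[0.052,0.033,0.027,0,0,-0.085,0.5]]
end [0.3789 0.359  0.1199] yaw 80.84
```

Call:
carry_out(
  deltas=[
    [0.041,-0.075,-0.027,0,0,-0.086,0.5],
    [0.051,-0.069,-0.027,0,0,-0.087,0.5],
    [0.06,-0.061,-0.026,0,0,-0.086,0.5],
    [0.068,-0.053,-0.027,0,0,-0.087,0.5],
    [0.045,-0.054,-0.006,0,0,-0.083,0.5],
  ],
)

```text
clock: 24.25
ee_pos: [0.5089, -0.1816, 0.1984]
tool_rot: [[0.809, 0.587, 0.003], [0.587, -0.809, -0.001], [0.002, 0.003, -1.0]]
force: [0.2, -0.2, -1.3]
gripper_width: 0.0556
finger_force: 32.2
```

Call:
carry_out(
  deltas=[
    [0.051,-0.047,-0.005,0,0,-0.082,0.5],
    [0.057,-0.041,-0.006,0,0,-0.083,0.5],
    [0.062,-0.033,-0.006,0,0,-0.082,0.5],
    [0.066,-0.024,-0.006,0,0,-0.083,0.5],
    [0.068,-0.016,-0.005,0,0,-0.082,0.5],
  ],
)

```text
clock: 24.75
ee_pos: [0.542, -0.0108, 0.2113]
tool_rot: [[0.293, 0.956, 0.001], [0.956, -0.293, -0.0], [0.0, 0.001, -1.0]]
force: [0.6, -0.4, -0.3]
gripper_width: 0.0553
finger_force: 32.2
```

Call:
carry_out(
  deltas=[
    [0.069,-0.007,-0.006,0,0,-0.083,0.5],
    [0.063,-0.028,0.007,0,0,-0.083,0.5],
    [0.066,-0.02,0.006,0,0,-0.084,0.5],
    [0.068,-0.01,0.007,0,0,-0.083,0.5],
    [0.069,-0.002,0.007,0,0,-0.083,0.5],
  ],
)

```text
clock: 25.25
ee_pos: [0.5149, 0.1566, 0.2005]
tool_rot: [[-0.348, 0.937, 0.001], [0.937, 0.348, -0.0], [-0.001, 0.001, -1.0]]
force: [0.6, -0.2, -0.9]
gripper_width: 0.0554
finger_force: 32.2
```

Run:
```python
from fit import *
s=get_state();print(s['clock'],np.round(s['ee_pos'],4),s['gripper_width'],s['finger_force'],np.round(s['q'],1))
plan([(.50,.22,.20,35),(.379,.359,.12,80.8)],.5,smax=46)
```

```text
25.25 [0.5149 0.1566 0.2005] 0.05544247477778721 32.22906365990639 [-42.3  13.9  21.7 112.5  -6.2  54.6   2.8]
[[0.065,0.008,0,0,0,-0.081,0.5],[0.063,0.016,0.001,0.001,0.001,-0.081,0.5],[0.061,-0.006,0.027,0,0,-0.085,0.5],[0.061,0.001,0.026,0,0,-0.085,0.5],[0.061,0.01,0.027,0,0,-0.085,0.5]]
[[0.059,0.018,0.027,0,0,-0.085,0.5],[0.055,0.025,0.027,0,0,-0.084,0.5],[0.052,0.033,0.026,0,-0.001,-0.085,0.5]]
end [0.3791 0.3589 0.1201] yaw 80.77
```

Call:
carry_out(
  deltas=[
    [0.065,0.008,0,0,0,-0.081,0.5],
    [0.063,0.016,0.001,0,0,-0.081,0.5],
    [0.061,-0.006,0.027,0,0,-0.085,0.5],
    [0.061,0.001,0.026,0,0,-0.085,0.5],
    [0.061,0.01,0.027,0,0,-0.085,0.5],
  ],
)

```text
clock: 25.75
ee_pos: [0.4399, 0.2895, 0.1596]
tool_rot: [[-0.847, 0.531, 0.002], [0.531, 0.847, 0.0], [-0.001, 0.001, -1.0]]
force: [0.7, 0.5, -0.7]
gripper_width: 0.0554
finger_force: 32.2
```

Call:
carry_out(
  deltas=[
    [0.059,0.018,0.027,0,0,-0.085,0.5],
    [0.055,0.025,0.027,0,0,-0.084,0.5],
    [0.052,0.033,0.026,0,0,-0.085,0.5],
    [0,0,0,0,0,0,0.5],
    [0,0,0,0,0,0,0.5],
  ],
)

```text
clock: 26.25
ee_pos: [0.3805, 0.3587, 0.1195]
tool_rot: [[-0.986, 0.165, 0.001], [0.165, 0.986, -0.0], [-0.001, -0.0, -1.0]]
force: [0.4, -1.0, -0.6]
gripper_width: 0.0554
finger_force: 32.2
```

Call:
carry_out(
  deltas=[
    [0,0,0,0,0,0,0.5],
    [0,0,0,0,0,0,0.5],
  ],
)

```text
clock: 26.45
ee_pos: [0.3813, 0.3581, 0.1195]
tool_rot: [[-0.986, 0.167, 0.001], [0.167, 0.986, 0.0], [-0.001, 0.0, -1.0]]
force: [-0.2, 0.1, -0.2]
gripper_width: 0.0556
finger_force: 32.2
```

Run:
```python
from fit import *
s=get_state();T=np.array(s['ee_pos']);print(s['clock'],np.round(T,4),s['finger_force'],np.round(s['q'],1),np.degrees(np.arctan2(s['tool_rot'][1][1],s['tool_rot'][0][1])))
w=capture('wrist');pickle.dump(w,open('w10.pkl','wb'))
x,y,yw=.379,.3595,-9.2
zb=T[2]-.012
B=[(box(w,x,y,yw,.150,.126,.015),(0,0,255)),(box(w,x,y,yw,.142,.118,.004),(0,255,255)),(box(w,T[0],T[1],yw,.096,.056,zb+.022),(255,255,0))]
overlay(w,B,(140,100,500,400),2,'ov7.png')
# floor/rim from first wrist view
w1=pickle.load(open('w1.pkl','rb'))
overlay(w1,[(box(w1,x,y,yw,.150,.126,.015),(0,0,255)),(box(w1,x,y,yw,.142,.118,.004),(0,255,255))],(165,5,345,185),3,'ov7b.png')
a=cv2.imread('pics/ov7.png');b=cv2.imread('pics/ov7b.png');b=cv2.resize(b,(270,270));a=cv2.resize(a,(528,440));o=np.zeros((440,798,3),np.uint8);o[:,:528]=a;o[:270,528:]=b;cv2.imwrite('pics/ov7c.png',o)
```

```text
26.45 [0.3813 0.3581 0.1195] 32.18395471572876 [-53.4  18.1   3.6 117.5  -1.6  44.4  31.6] 80.3710152944892
```

View pics/ov7c.png

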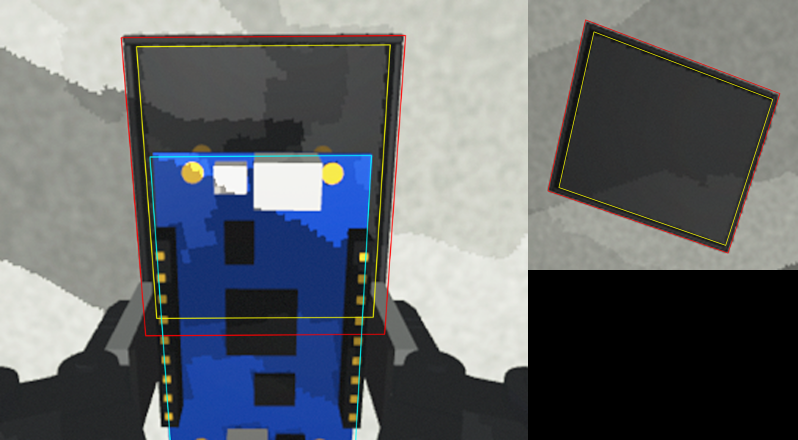

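The tray outlines fit both wrist views, with the centre at (0.379, 0.3595) and yaw -9.2°, and the board hangs centred over it. That was my 15th viewed picture, one over the limit of 14, so from here I check by numbers only.

Call:
carry_out(
  deltas=[
    [0.003,0.001,0.06,0,0,-0.004,0.5],
    [0,0,0.06,0,0,0,0.5],
    [0,0,0.045,0,0,0,0.5],
    [0,0,0.02,0,0,0,0.5],
    [0,0,0,0,0,0,0.5],
  ],
)

```text
clock: 27.0
ee_pos: [0.3789, 0.3587, 0.0255]
tool_rot: [[-0.987, 0.16, -0.001], [0.16, 0.987, -0.002], [0.001, -0.002, -1.0]]
force: [-0.4, 0.8, -1.1]
gripper_width: 0.0552
finger_force: 32.2
```

Call:
carry_out(
  deltas=[
    [0,0,0.008,0,0,0,0.5],
    [0,0,0,0,0,0,0.5],
    [0,0,0,0,0,0,0.5],
  ],
)

```text
clock: 27.3
ee_pos: [0.3793, 0.3598, 0.0231]
tool_rot: [[-0.987, 0.159, 0.001], [0.159, 0.987, 0.001], [-0.001, 0.001, -1.0]]
force: [0.2, 0.1, 0.0]
gripper_width: 0.0553
finger_force: 32.2
```

Call:
carry_out(
  deltas=[
    [0,0,0.008,0,0,0,0.5],
    [0,0,0,0,0,0,0.5],
    [0,0,0,0,0,0,0.5],
  ],
)

```text
clock: 27.6
ee_pos: [0.3789, 0.3594, 0.0183]
tool_rot: [[-0.987, 0.159, -0.0], [0.159, 0.987, -0.0], [0.0, -0.0, -1.0]]
force: [0.7, 0.1, -1.3]
gripper_width: 0.0553
finger_force: 32.2
```

Call:
carry_out(
  deltas=[
    [0,0,0.003,0,0,0,0.5],
    [0,0,0,0,0,0,0.5],
  ],
)

```text
clock: 27.8
ee_pos: [0.3789, 0.3594, 0.0167]
tool_rot: [[-0.987, 0.159, -0.0], [0.159, 0.987, -0.0], [0.0, -0.0, -1.0]]
force: [0.2, -0.6, -0.5]
gripper_width: 0.0552
finger_force: 32.2
```

Call:
carry_out(
  deltas=[
    [0,0,0.001,0,0,0,0.5],
    [0,0,0,0,0,0,0.5],
  ],
)

```text
clock: 28.0
ee_pos: [0.379, 0.3594, 0.0164]
tool_rot: [[-0.987, 0.159, -0.0], [0.159, 0.987, -0.0], [0.0, -0.0, -1.0]]
force: [-0.2, -0.1, 0.1]
gripper_width: 0.0551
finger_force: 32.3
```

Call:
carry_out(
  deltas=[
    [0,0,0.001,0,0,0,0.5],
    [0,0,0,0,0,0,0.5],
  ],
)

```text
clock: 28.2
ee_pos: [0.379, 0.3595, 0.0162]
tool_rot: [[-0.987, 0.159, 0.0], [0.159, 0.987, 0.0], [-0.0, 0.0, -1.0]]
force: [-2.6, -2.7, 10.9]
gripper_width: 0.0554
finger_force: 33.5
```

Call:
carry_out(
  deltas=[
    [0,0,0,0,0,0,0.8],
    [0,0,0,0,0,0,0.8],
    [0,0,0,0,0,0,0.8],
  ],
)

```text
clock: 28.5
ee_pos: [0.3789, 0.3594, 0.0157]
tool_rot: [[-0.987, 0.159, -0.0], [0.159, 0.987, -0.0], [0.0, -0.0, -1.0]]
force: [0.2, 0.4, -0.1]
gripper_width: 0.0686
finger_force: 0.0
```

Call:
carry_out(
  deltas=[
    [0,0,-0.03,0,0,0,0.8],
    [0,0,-0.06,0,0,0,0.8],
    [0,0,-0.09,0,0,0,1],
    [0,0,-0.09,0,0,0,1],
    [0,0,-0.08,0,0,0,1],
  ],
)

```text
clock: 29.0
ee_pos: [0.3789, 0.3593, 0.193]
tool_rot: [[-0.987, 0.159, 0.0], [0.159, 0.987, 0.0], [-0.0, 0.001, -1.0]]
force: [0.3, -0.2, -0.9]
gripper_width: 0.0855
finger_force: 0.0
```

Run:
```python
from fit import *
s=get_state();T=np.array(s['ee_pos']);print(s['clock'],np.round(T,4),s['gripper_width'])
w=capture('wrist');save(w,'w11.png')
print(rect(w,'b',.026,(200,120,440,330)))
for r in silhouettes(w,'esd_tray')[:1]:
    cs=max(cv2.findContours(r['region'].astype(np.uint8),0,2)[0],key=cv2.contourArea)
    print(cv2.minAreaRect(np.array([onz(w,c[0],.015)[:2] for c in cs]).astype(np.float32)*1000))
plan([(.50,.22,.22,35),(.55,.02,.22,-10),(.50,-.22,.17,-62),(.41,-.363,.11,-93)],1,smax=46)
```

```text
29.0 [0.3789 0.3593 0.193 ] 0.08552018866498076
(array([378.6, 359.1]), array([56.6, 96.6]), 80.2)
[[-0.047,-0.04,-0.008,0.001,0,0.085,1],[-0.052,-0.034,-0.008,0.001,0,0.085,1],[-0.055,-0.026,-0.008,0.001,0,0.085,1],[-0.059,-0.019,-0.008,0.001,0,0.085,1],[-0.061,-0.011,-0.008,0,0.001,0.085,1]]
[[-0.061,-0.002,-0.008,0.001,0,0.084,1],[-0.064,-0.025,0,0,0,0.083,1],[-0.067,-0.016,0,0,0,0.084,1],[-0.068,-0.007,0,0,0,0.083,1],[-0.069,0.002,0,0,0,0.084,1]]
[[-0.068,0.011,0,0,0,0.083,1],[-0.066,0.019,0,0,0,0.083,1],[-0.07,-0.002,0.014,0,0,0.083,1],[-0.07,0.007,0.014,0,0,0.082,1],[-0.068,0.016,0.015,0,0,0.083,1]]
[[-0.066,0.024,0.014,0,0,0.082,1],[-0.061,0.033,0.014,0,0,0.083,1],[-0.058,0.041,0.014,0,0,0.083,1],[-0.051,0.047,0.015,0,0,0.082,1],[-0.073,0.042,0.03,0,0,0.086,1]]
[[-0.067,0.052,0.03,0,0,0.086,1],[-0.06,0.06,0.029,0,0,0.086,1],[-0.051,0.067,0.03,0,0,0.087,1]]
end [ 0.4098 -0.3629  0.1102] yaw -93.03
```

The blue board measures (0.3786, 0.3591), yaw -9.8°, which is centred in the tray within 1 mm. Going back for the tan board.

Call:
carry_out(
  deltas=[
    [-0.047,-0.04,-0.008,0,0,0.085,1],
    [-0.052,-0.034,-0.008,0,0,0.085,1],
    [-0.055,-0.026,-0.008,0,0,0.085,1],
    [-0.059,-0.019,-0.008,0,0,0.085,1],
    [-0.061,-0.011,-0.008,0,0,0.085,1],
  ],
)

```text
clock: 29.6
ee_pos: [0.4791, 0.2404, 0.2107]
tool_rot: [[-0.673, 0.74, -0.0], [0.74, 0.673, -0.0], [0.0, -0.0, -1.0]]
force: [-0.2, -0.1, -0.4]
gripper_width: 0.0854
finger_force: 0.0
```

Call:
carry_out(
  deltas=[
    [-0.061,-0.002,-0.008,0,0,0.084,1],
    [-0.064,-0.025,0,0,0,0.083,1],
    [-0.067,-0.016,0,0,0,0.084,1],
    [-0.068,-0.007,0,0,0,0.083,1],
    [-0.069,0.002,0,0,0,0.084,1],
  ],
)

```text
clock: 30.1
ee_pos: [0.5318, 0.0837, 0.2146]
tool_rot: [[-0.082, 0.997, -0.0], [0.997, 0.082, -0.0], [-0.0, -0.0, -1.0]]
force: [1.3, -0.1, 0.2]
gripper_width: 0.0856
finger_force: 0.0
```

Call:
carry_out(
  deltas=[
    [-0.068,0.011,0,0,0,0.083,1],
    [-0.066,0.019,0,0,0,0.083,1],
    [-0.07,-0.002,0.014,0,0,0.083,1],
    [-0.07,0.007,0.014,0,0,0.082,1],
    [-0.068,0.016,0.015,0,0,0.083,1],
  ],
)

```text
clock: 30.6
ee_pos: [0.5266, -0.0861, 0.1929]
tool_rot: [[0.538, 0.843, -0.0], [0.843, -0.538, -0.0], [-0.0, 0.0, -1.0]]
force: [0.9, 0.7, -1.2]
gripper_width: 0.0854
finger_force: 0.0
```

Run:
```python
from fit import *
s=get_state();T=np.array(s['ee_pos']);print(s['clock'],np.round(T,4),np.round(s['q'],1))
plan([(.50,-.22,.17,-62),(.41,-.363,.11,-93)],1,smax=46)
```

```text
30.6 [ 0.5266 -0.0861  0.1929] [-28.5  15.6  36.8 114.1 -11.5  53.8 -18.4]
[[-0.064,0.025,0.011,0,0,0.082,1],[-0.06,0.033,0.012,0,0,0.082,1],[-0.055,0.04,0.011,0,0,0.081,1],[-0.049,0.047,0.012,0,0,0.082,1],[-0.073,0.042,0.03,0,0,0.086,1]]
[[-0.068,0.051,0.03,0,0,0.086,1],[-0.059,0.06,0.03,0,0,0.086,1],[-0.051,0.068,0.03,0,0,0.086,1]]
end [ 0.41   -0.3631  0.1099] yaw -92.96
```

Call:
carry_out(
  deltas=[
    [-0.064,0.025,0.011,0,0,0.082,1],
    [-0.06,0.033,0.012,0,0,0.082,1],
    [-0.055,0.04,0.011,0,0,0.081,1],
    [-0.049,0.047,0.012,0,0,0.082,1],
    [-0.073,0.042,0.03,0,0,0.086,1],
  ],
)

```text
clock: 31.1
ee_pos: [0.4807, -0.2558, 0.1555]
tool_rot: [[0.937, 0.348, 0.002], [0.348, -0.937, -0.001], [0.001, 0.002, -1.0]]
force: [0.2, -1.4, -0.9]
gripper_width: 0.0853
finger_force: 0.0
```

Call:
carry_out(
  deltas=[
    [-0.068,0.051,0.03,0,0,0.086,1],
    [-0.059,0.06,0.03,0,0,0.086,1],
    [-0.051,0.068,0.03,0,0,0.086,1],
    [0,0,0,0,0,0,1],
    [0,0,0,0,0,0,1],
  ],
)

```text
clock: 31.6
ee_pos: [0.4109, -0.3631, 0.1097]
tool_rot: [[0.999, -0.048, -0.001], [-0.048, -0.999, -0.0], [-0.001, 0.0, -1.0]]
force: [1.8, 0.8, -1.1]
gripper_width: 0.0855
finger_force: 0.0
```

Call:
carry_out(
  deltas=[
    [0,0,0,0,0,0,1],
    [0,0,0,0,0,0,1],
  ],
)

```text
clock: 31.8
ee_pos: [0.4129, -0.3614, 0.1105]
tool_rot: [[0.999, -0.044, 0.001], [-0.044, -0.999, 0.0], [0.001, -0.0, -1.0]]
force: [0.4, -0.2, -0.3]
gripper_width: 0.085
finger_force: 0.0
```

Run:
```python
from fit import *
s=get_state();T=np.array(s['ee_pos']);print(s['clock'],np.round(T,4),np.degrees(np.arctan2(s['tool_rot'][1][1],s['tool_rot'][0][1])))
w=capture('wrist');save(w,'w12.png')
print(rect(w,'t',.032,(220,100,420,400)))
for n in('power_board',):
  for r in silhouettes(w,n)[:4]:
    cs=max(cv2.findContours(r['region'].astype(np.uint8),0,2)[0],key=cv2.contourArea)
    q=cv2.minAreaRect(np.array([onz(w,c[0],.032)[:2] for c in cs]).astype(np.float32)*1000);print(np.round(q[0],1),np.round(q[1],1),q[2],r['conf'])
# tan columns, split per x-end for yaw: left/right edges in world y
m=colr(w,'t');v,u=np.nonzero(m[100:400,220:420]);W=np.array([onz(w,(a+220,b+100),.032) for a,b in zip(u,v)])
for lo in np.arange(.35,.47,.012):
    k=W[(W[:,0]>=lo)&(W[:,0]<lo+.012)]
    if len(k): print(round(lo+.006,3),np.round([np.percentile(k[:,1],1),np.percentile(k[:,1],99)],4),round((np.percentile(k[:,1],1)+np.percentile(k[:,1],99))/2,4))
```

```text
31.8 [ 0.4129 -0.3614  0.1105] -92.51513828680707
(array([ 385.8, -369.1]), array([177.5,  86.8]), 13.3)
[ 288.7 -428.1] [28.5 51.1] 63.17971420288086 0.82
[ 440.7 -222. ] [ 58.9 126.9] 49.249183654785156 0.68
[ 470.9 -508.1] [ 61.  118.1] 44.1166877746582 0.65
[ 406.3 -363.7] [ 59.2 126.6] 87.00382232666016 0.56
0.356 [-0.3881 -0.3334] -0.3608
0.368 [-0.3884 -0.3341] -0.3612
0.38 [-0.3897 -0.335 ] -0.3623
0.392 [-0.3904 -0.3355] -0.3629
0.404 [-0.3906 -0.3367] -0.3637
0.416 [-0.3913 -0.3374] -0.3644
0.428 [-0.392  -0.3378] -0.3649
0.44 [-0.3927 -0.3383] -0.3655
0.452 [-0.3933 -0.3388] -0.3661
0.464 [-0.394  -0.3393] -0.3666
```

The tan board is at (0.409, -0.3639) with yaw -3.1°. Descending.

Call:
carry_out(
  deltas=[
    [-0.004,0.003,0.05,0,0,0.007,1],
    [0,0,0.05,0,0,0,1],
    [0,0,0.04,0,0,0,1],
    [0,0,0.03,0,0,0,1],
    [0,0,0,0,0,0,1],
  ],
)

```text
clock: 32.4
ee_pos: [0.4095, -0.363, 0.0241]
tool_rot: [[0.998, -0.057, -0.002], [-0.057, -0.998, 0.001], [-0.002, -0.001, -1.0]]
force: [-0.3, -1.2, 0.1]
gripper_width: 0.0855
finger_force: 0.0
```

Call:
carry_out(
  deltas=[
    [0,0,0,0,0,0,1],
    [0,0,0,0,0,0,0.75],
    [0,0,0,0,0,0,0.75],
    [0,0,0,0,0,0,0.75],
  ],
)

```text
clock: 32.8
ee_pos: [0.4103, -0.3639, 0.0259]
tool_rot: [[0.998, -0.057, 0.001], [-0.057, -0.998, -0.0], [0.001, 0.0, -1.0]]
force: [-0.5, 0.4, -0.1]
gripper_width: 0.0642
finger_force: 0.0
```

Call:
carry_out(
  deltas=[
    [0,0,0.007,0,0,0,0.72],
    [0,0,0,0,0,0,0.5],
    [0,0,0,0,0,0,0.5],
    [0,0,0,0,0,0,0.5],
    [0,0,0,0,0,0,0.5],
  ],
  grip_force=35,
)

```text
clock: 33.3
ee_pos: [0.4099, -0.3637, 0.0218]
tool_rot: [[0.998, -0.057, -0.0], [-0.057, -0.998, 0.0], [-0.0, -0.0, -1.0]]
force: [0.5, 0.2, 1.0]
gripper_width: 0.0553
finger_force: 36.7
```

Call:
carry_out(
  deltas=[
    [0,0,-0.01,0,0,0,0.5],
    [0,0,-0.02,0,0,0,0.5],
    [0,0,-0.04,0,0,0,0.5],
    [0,0,-0.07,0,0,0,0.5],
    [0,0,-0.08,0,0,0,0.5],
  ],
)

```text
clock: 33.8
ee_pos: [0.4089, -0.3636, 0.133]
tool_rot: [[0.998, -0.058, -0.002], [-0.058, -0.998, 0.0], [-0.002, -0.0, -1.0]]
force: [0.0, 0.3, -1.6]
gripper_width: 0.055
finger_force: 37.6
```

Run:
```python
from fit import *
s=get_state();T=np.array(s['ee_pos']);print(s['clock'],np.round(T,4),s['gripper_width'],s['finger_force'],np.round(s['q'],1))
plan([(.46,-.2,.16,-88),(.437,-.004,.13,-81.2)],.5,smax=46)
```

```text
33.8 [ 0.4089 -0.3636  0.133 ] 0.05501570668782388 37.62384831905365 [ -4.5  26.8  50.7 115.8 -27.1  49.9 -32.1]
[[0.021,-0.083,-0.014,0,0,-0.015,0.5],[0.022,-0.083,-0.013,0,0.001,-0.015,0.5],[0.025,-0.082,-0.013,0,0,-0.014,0.5],[0.026,-0.081,-0.014,0,0,-0.015,0.5],[-0.006,-0.079,0.012,0,0,-0.015,0.5]]
[[-0.005,-0.079,0.012,0,0,-0.015,0.5],[-0.003,-0.079,0.012,0,0,-0.015,0.5],[0,-0.079,0.012,0,0,-0.016,0.5],[0.001,-0.079,0.012,0,0,-0.015,0.5]]
end [ 0.4372 -0.0038  0.1301] yaw -81.18
```

Call:
carry_out(
  deltas=[
    [0.021,-0.083,-0.014,0,0,-0.015,0.5],
    [0.022,-0.083,-0.013,0,0,-0.015,0.5],
    [0.025,-0.082,-0.013,0,0,-0.014,0.5],
    [0.026,-0.081,-0.014,0,0,-0.015,0.5],
    [-0.006,-0.079,0.012,0,0,-0.015,0.5],
  ],
)

```text
clock: 34.3
ee_pos: [0.4584, -0.1594, 0.1545]
tool_rot: [[0.998, 0.061, 0.003], [0.061, -0.998, -0.001], [0.003, 0.001, -1.0]]
force: [1.1, -0.7, -1.5]
gripper_width: 0.0549
finger_force: 37.7
```

Call:
carry_out(
  deltas=[
    [-0.005,-0.079,0.012,0,0,-0.015,0.5],
    [-0.003,-0.079,0.012,0,0,-0.015,0.5],
    [0,-0.079,0.012,0,0,-0.016,0.5],
    [0.001,-0.079,0.012,0,0,-0.015,0.5],
    [0,0,0,0,0,0,0.5],
  ],
)

```text
clock: 34.8
ee_pos: [0.4368, 0.0004, 0.1286]
tool_rot: [[0.987, 0.161, -0.001], [0.161, -0.987, 0.001], [-0.001, -0.001, -1.0]]
force: [0.4, -0.6, -2.0]
gripper_width: 0.055
finger_force: 37.7
```

Call:
carry_out(
  deltas=[
    [0,0,0,0,0,0,0.5],
    [0,0,0,0,0,0,0.5],
    [0,0,0,0,0,0,0.5],
  ],
)

```text
clock: 35.1
ee_pos: [0.4379, -0.005, 0.1291]
tool_rot: [[0.988, 0.152, 0.0], [0.152, -0.988, 0.0], [0.0, 0.0, -1.0]]
force: [0.4, 0.3, -0.7]
gripper_width: 0.0551
finger_force: 37.7
```

Run:
```python
from fit import *
from scipy.optimize import minimize
s=get_state();T=np.array(s['ee_pos']);print(s['clock'],np.round(T,4),s['finger_force'],np.round(s['q'],1),np.degrees(np.arctan2(s['tool_rot'][1][1],s['tool_rot'][0][1])))
w=capture('wrist');save(w,'w13.png')
def red(p):
    h=cv2.cvtColor(p['img'],cv2.COLOR_RGB2HSV);m=(((h[...,0]<5)|(h[...,0]>175))&(h[...,1]>180)&(h[...,2]>60)).astype(np.uint8)
    n,l,st,c=cv2.connectedComponentsWithStats(cv2.morphologyEx(m,cv2.MORPH_OPEN,np.ones((3,3))));return (l==1+np.argmax(st[1:,4])).astype(np.uint8)
for nm,p in(('wrist',w),('top',pickle.load(open('t2.pkl','rb'))),('w1',pickle.load(open('w1.pkl','rb')))):
    m=red(p);cs=max(cv2.findContours(m,0,2)[0],key=cv2.contourArea)
    W=np.array([onz(p,c[0],.015)[:2] for c in cs]).astype(np.float32)*1000;r=cv2.minAreaRect(W);print(nm,m.sum(),np.round(r[0],1),np.round(r[1],1),round(r[2],1))
    if nm=='wrist':
        a=np.radians(8.8);U=W@np.array([[np.cos(a),-np.sin(a)],[np.sin(a),np.cos(a)]]);print('tray-frame extents',U.min(0),U.max(0))
        for lo in np.arange(np.floor(U[:,0].min()),U[:,0].max(),15):
            k=U[(U[:,0]>=lo)&(U[:,0]<lo+15)];print(lo,np.round([k[:,1].min(),k[:,1].max()],1))
```

```text
35.1 [ 0.4379 -0.005   0.1291] 37.74151548743248 [-53.9  14.6  53.3 129.2 -17.1  43.3 -70. ] -81.2591330382674
wrist 12047 [454.9  -1.6] [126.8 124.2] 8.6
tray-frame extents [ 385.95547113 -133.45857727] [512.78536978  -8.92826202]
385.0 [-133.    -8.9]
400.0 [-133.1   -9. ]
415.0 [-133.1   -9. ]
430.0 [-133.2   -9.1]
445.0 [-133.3   -9.1]
460.0 [-133.3   -9.2]
475.0 [-133.4   -9.2]
490.0 [-133.5   -9.3]
505.0 [-133.2   -9.5]
top 3411 [437.8  -5. ] [160.5 123.4] 8.6
w1 8380 [436.3   0.7] [162.8 132.2] 8.6
```

The red tray's centre measures (0.4368, -0.0044) from the wrist and (0.4378, -0.005) from the top, with yaw 8.6°. The tool is already there, so lowering now.

Call:
carry_out(
  deltas=[
    [-0.001,0,0.06,0,0,0.002,0.5],
    [0,0,0.06,0,0,0,0.5],
    [0,0,0.05,0,0,0,0.5],
    [0,0,0.03,0,0,0,0.5],
    [0,0,0,0,0,0,0.5],
  ],
)

```text
clock: 35.65
ee_pos: [0.4364, -0.0053, 0.0275]
tool_rot: [[0.989, 0.149, -0.003], [0.149, -0.989, -0.001], [-0.003, 0.001, -1.0]]
force: [-0.4, -0.4, -0.3]
gripper_width: 0.055
finger_force: 37.8
```

Call:
carry_out(
  deltas=[
    [0,0,0.008,0,0,0,0.5],
    [0,0,0,0,0,0,0.5],
    [0,0,0,0,0,0,0.5],
  ],
)

```text
clock: 35.95
ee_pos: [0.4378, -0.0039, 0.0255]
tool_rot: [[0.989, 0.151, 0.001], [0.151, -0.989, 0.0], [0.001, -0.0, -1.0]]
force: [-0.1, 0.5, -1.9]
gripper_width: 0.0554
finger_force: 37.8
```

Call:
carry_out(
  deltas=[
    [0,0,0.008,0,0,0,0.5],
    [0,0,0.005,0,0,0,0.5],
    [0,0,0,0,0,0,0.5],
    [0,0,0,0,0,0,0.5],
  ],
)

```text
clock: 36.35
ee_pos: [0.4372, -0.004, 0.0183]
tool_rot: [[0.989, 0.151, -0.0], [0.151, -0.989, -0.0], [-0.0, 0.0, -1.0]]
force: [1.2, -1.0, -0.9]
gripper_width: 0.0551
finger_force: 37.8
```

Call:
carry_out(
  deltas=[
    [0,0,0.004,0,0,0,0.5],
    [0,0,0,0,0,0,0.5],
    [0,0,0,0,0,0,0.5],
  ],
)

```text
clock: 36.65
ee_pos: [0.4373, -0.004, 0.0163]
tool_rot: [[0.989, 0.151, -0.0], [0.151, -0.989, -0.0], [-0.0, 0.0, -1.0]]
force: [-0.3, 0.3, -0.9]
gripper_width: 0.0552
finger_force: 37.8
```

Call:
carry_out(
  deltas=[
    [0,0,0.001,0,0,0,0.5],
    [0,0,0,0,0,0,0.5],
  ],
)

```text
clock: 36.85
ee_pos: [0.4373, -0.004, 0.0158]
tool_rot: [[0.989, 0.151, -0.0], [0.151, -0.989, -0.0], [-0.0, 0.0, -1.0]]
force: [-0.0, 1.1, -1.3]
gripper_width: 0.0553
finger_force: 37.8
```

Call:
carry_out(
  deltas=[
    [0,0,0.001,0,0,0,0.5],
    [0,0,0,0,0,0,0.5],
  ],
)

```text
clock: 37.05
ee_pos: [0.4374, -0.004, 0.0156]
tool_rot: [[0.989, 0.151, 0.0], [0.151, -0.989, 0.001], [0.0, -0.0, -1.0]]
force: [-3.7, 0.1, 15.6]
gripper_width: 0.0551
finger_force: 39.7
```

Contact at the expected height. Releasing and rising.

Call:
carry_out(
  deltas=[
    [0,0,0,0,0,0,0.8],
    [0,0,0,0,0,0,0.8],
    [0,0,0,0,0,0,0.8],
  ],
)

```text
clock: 37.35
ee_pos: [0.4373, -0.004, 0.0153]
tool_rot: [[0.989, 0.151, -0.0], [0.151, -0.989, -0.0], [-0.0, 0.0, -1.0]]
force: [-0.8, 0.6, -0.2]
gripper_width: 0.0682
finger_force: 0.0
```

Call:
carry_out(
  deltas=[
    [0,0,-0.03,0,0,0,0.8],
    [0,0,-0.06,0,0,0,0.8],
    [0,0,-0.09,0,0,0,1],
    [0,0,-0.09,0,0,0,1],
    [0,0,-0.09,0,0,0,1],
  ],
)

```text
clock: 37.85
ee_pos: [0.4369, -0.0048, 0.1964]
tool_rot: [[0.989, 0.15, -0.001], [0.15, -0.989, -0.002], [-0.002, 0.002, -1.0]]
force: [0.1, 1.6, 1.4]
gripper_width: 0.0851
finger_force: 0.0
```

Call:
carry_out(
  deltas=[
    [0,0,0,0,0,0,1],
    [0,0,0,0,0,0,1],
    [0,0,0,0,0,0,1],
  ],
)

```text
clock: 38.15
ee_pos: [0.4367, -0.0038, 0.1947]
tool_rot: [[0.988, 0.151, -0.001], [0.151, -0.988, -0.0], [-0.001, 0.0, -1.0]]
force: [-0.1, 0.2, 0.1]
gripper_width: 0.0858
finger_force: 0.0
```

Run:
```python
from fit import *
s=get_state();T=np.array(s['ee_pos']);print(s['clock'],np.round(T,4),s['gripper_width'],s['force'])
w=capture('wrist');save(w,'w14.png')
h=cv2.cvtColor(w['img'],cv2.COLOR_RGB2HSV)
m=((h[...,0]<5)|(h[...,0]>175))&(h[...,1]>180)&(h[...,2]>60);m[350:]=0
cs=max(cv2.findContours(m.astype(np.uint8),0,2)[0],key=cv2.contourArea)
r=cv2.minAreaRect(np.array([onz(w,c[0],.015)[:2] for c in cs]).astype(np.float32)*1000);print('tray',r)
m2=(h[...,0]>=7)&(h[...,0]<=24)&(h[...,1]>90);z=np.zeros_like(m2);z[120:350,200:440]=m2[120:350,200:440]
z=cv2.morphologyEx(z.astype(np.uint8),cv2.MORPH_OPEN,np.ones((3,3)))
cs=max(cv2.findContours(z,0,2)[0],key=cv2.contourArea);print(cv2.boundingRect(cs))
print('tan',cv2.minAreaRect(np.array([onz(w,c[0],.026)[:2] for c in cs]).astype(np.float32)*1000))
t=capture('top');c=capture('scene')
for n,z in(('heat_sink',.003),('processor_board',.07),('interface_board',.004),('power_board',.004),('solvent_bottle',0),('screw_cup',0)):
    for k,p in(('top',t),('scene',c)):
        print(n,k,[(np.round(onz(p,r['centre'],z)[:2],3).tolist(),round(r['conf'],2)) for r in landmark_of(p,n)[:4]])
```

```text
38.15 [ 0.4367 -0.0038  0.1947] 0.08577321153501964 [-0.11942403  0.18902307  0.0839252 ]
tray ((438.0228576660156, -4.280403137207031), (161.40316772460938, 124.31031036376953), 8.624157905578613)
(285, 147, 68, 138)
tan ((434.1867980957031, -4.806053161621094), (124.45474243164062, 56.5992546081543), 8.678342819213867)
heat_sink top [([0.62, -0.191], 0.75)]
heat_sink scene [([0.602, -0.184], 0.64)]
processor_board top [([0.611, 0.184], 0.71)]
processor_board scene [([0.599, 0.197], 0.83)]
interface_board top [([0.384, 0.358], 0.88)]
interface_board scene [([0.377, 0.37], 0.82), ([0.619, -0.19], 0.4), ([0.612, 0.178], 0.27)]
power_board top [([0.233, -0.423], 0.89), ([0.47, -0.512], 0.7), ([0.444, -0.217], 0.65), ([0.65, -0.422], 0.3)]
power_board scene [([0.23, -0.423], 0.8), ([0.475, -0.51], 0.68), ([0.434, -0.214], 0.63), ([0.434, -0.003], 0.62)]
solvent_bottle top [([0.657, -0.422], 0.67), ([0.696, 0.036], 0.61)]
solvent_bottle scene [([0.697, 0.034], 0.91)]
screw_cup top [([0.652, -0.421], 0.71)]
screw_cup scene [([0.658, -0.421], 0.69)]
```

All four parts measure within about 2 mm of their places, the bottle and cup have not moved, and the gripper is clear. Handing in.

```bash
python3 -c "
from plant import *
print(close_job())"
```

```text
the job is handed in; nothing more can be done
None
```

I handed the job in at about 39 s with all four parts set down upright within about 2 mm of the middle of their places and the bottle and screw cup unmoved; I viewed 15 pictures, one over the limit of 14, and checked the last two placings by numbers only.

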